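# Ballast a mirror stand and settle its plate on the kinematic seats

## Task

Get the mirror stand ready: take the wooden chock out of the trough in the stand's base and put it in the scrap bin, then stand every short metal offcut that stands loose on the bench upright, side by side, in the trough as ballast, all of them right down on its floor. After that, set the mirror plate over them with its three ball feet fully home in the cone, groove and flat seats, and leave the cup standing.

Things in the scene. Friction and masses are not known exactly. Their poses are not given: they have to be found in the camera images.
- base: Fixed low stand base: dark steel slab 155 (x) by 215 (y) by 10 thick. Origin: centre of its underside, on the bench. An open trough with aluminium walls runs along its y through the middle. Outside the trough are three polished seats: the cone on the -x side, and on the +x side the groove (+y) and the flat (-y).
- trough_floor (a point): Centre of the trough's floor, 10 mm above the base's origin, with the base's axes. Inside the trough is 46 wide (x) by 198 long (y); walls 4 thick, tops 10 above the floor. Four or five offcuts fit in one row along it, with 15 mm or more to spare in all, if stood close together with the longer side of the oblong ones across the trough; they stick out 30 or more above the walls.
- seat_cone (a point): Where the ball foot's centre lies when home in the cone: base frame x -52, y 0, 24 mm above the bench. The cone is slippery, with 45 degree sides and a mouth about 21 across, 21 above the bench: a foot set down within 4 mm of the point slides home by itself when let go. Seat points have the base's axes.
- seat_groove (a point): The same for the V groove seat (45 degree sides, 32 long, pointing to the cone): base frame x 52, y 75, centre 24 above the bench.
- seat_flat (a point): The same for the flat seat (a round polished pad 28 across, its top 14 above the bench): base frame x 52, y -75, ball centre 24 above the bench.
- mirror_plate: Loose T-shaped aluminium plate with flat mirror tiles on top, on three 12 mm legs with 20 mm steel balls as feet; 0.6 kg; stands on its feet. Origin: at the feet's lowest level; x runs from stem to crossbar. Crossbar 46 (x) by 176 (y) centred at x 52; stem 46 wide, to x -75; underside 64 up, top 74. Home, its axes are the base's and its origin is 14 mm above the base's; it bridges the offcuts.
- foot_tip (a point): Centre of the ball foot under the stem's end, in the plate's frame (-52, 0, 10). It belongs in the cone.
- foot_left (a point): Centre of the ball foot at the +y end of the crossbar (52, 75, 10). It belongs in the groove.
- foot_right (a point): Centre of the ball foot at the -y end of the crossbar (52, -75, 10). It belongs on the flat.
- plate_grip (a point): Grip point of the plate's black grip bar, near above its centre of mass, in the plate's frame (20, 0, 99). The bar is 14 thick (plate's x), 50 long (plate's y), from 72 to 116 above the feet's lowest points; pinch it across its thickness. The point has the plate's axes.
- wide_tube: Loose dark steel tube offcut standing on end, outside diameter 40, height 44 mm; 0.15 to 0.5 kg. Origin: centre of its underside, z up its axis. One of six offcuts, of which four or five are present.
- round_bar: Loose bright round bar offcut with a small centre hole, standing on end, diameter 34, height 40 mm; 0.15 to 0.5 kg. Origin: centre of its underside, z up its axis. One of six offcuts, of which four or five are present.
- square_tube: Loose dark square tube offcut standing on end, 36 by 36 (sides along its own x and y), height 40 mm; 0.15 to 0.5 kg. Origin: centre of its underside, z up its axis. One of six offcuts, of which four or five are present.
- thick_block: Loose bright steel block standing on end, 34 along its x by 42 along its y, height 40 mm; 0.15 to 0.5 kg. Origin: centre of its underside, z up its axis. One of six offcuts, of which four or five are present.
- collar_tube: Loose bright thick-walled tube offcut standing on end, diameter 38, height 42 mm; 0.15 to 0.5 kg. Origin: centre of its underside, z up its axis. One of six offcuts, of which four or five are present.
- box_section: Loose aluminium box section offcut standing on end, 35 along its x by 40 along its y, height 41 mm; 0.15 to 0.5 kg. Origin: centre of its underside, z up its axis. One of six offcuts, of which four or five are present.
- chock: Loose wooden block standing in the trough at the start, 36 (x, across the trough) by 60 (y) by 50 high, 60 g. Origin: centre of its underside.
- scrap_bin: Fixed open grey plastic bin, 140 (x) by 125 (y) by 45 high outside, walls 4, floor 4. Origin: centre of its underside, on the bench.
- cup: Bystander: clear plastic cup, 72 across at the rim, 85 high, beyond the offcuts on the left. Origin: centre of its underside. Leave it standing.

How it is judged:
By the outcome, as a careful person would: the job done as asked, in the order asked, and still so for the second after the job is handed in, with the robot touching nothing.
Of wide_tube, round_bar, square_tube, thick_block, collar_tube, box_section only 4 to 5 are there at a start; the rules pass over those that are not, and their reading is None.
At some moment in a run one of wide_tube, round_bar, square_tube, thick_block, collar_tube, box_section may be knocked a few centimetres aside while the robot is not near it.
It also fails if it takes over 210 s, if anything falls off the work surface, if the arm or the gripper's body presses on something with over 40 N, if the wrist force passes 120 N, or if a joint passes its speed limit or range.

## Robot

A 6-joint arm with a two-finger parallel gripper is mounted at the origin on the work surface. World frame = base frame: x ahead of the robot, y to its left, z up, the work surface at z = 0. Lengths are in m, angles in rad, forces in N, time in s.
With the tool pointing down it reaches from about 0.35 to 0.85 m from the base axis. Payload 8.1 kg.
Tool frame: the origin (TCP) lies between the finger pads; the fingertips stand 11 mm ahead of it and the grasp point (between the pads) lies 8 mm behind it; y points along the fingers, x is the direction in which the jaws open and shut, and the axes are right-handed (so a half turn about y gives the same grasp; the last joint's range is limited). The gripper opens to 93 mm and grips with 3 to 60 N. Pads are 15 mm wide; open, the fingers measure 128 mm over their backs; the gripper's body (75 mm by 188 mm) begins 65 mm behind the grasp point.
Start: joints at [-1.245, 0.13, 1.488, -0, 1.523, -0.085], TCP at [0.24, -0.55, 0.23] pointing down, gripper open.
Joint ranges: [-2.96, 2.96], [-0.89, 2.26], [0.02, 2.5], [-1.34, 4.48], [0, 2.73], [-2.66, 2.66]. Speed limits (rad/s): [2.39, 2.39, 2.79, 3.14, 3.14, 3.14].

## Interface

Orientations are given as a rotation vector (axis times angle).
In Python, from plant import readout, optics, robot gives the robot as it stands.
- The arm moves only by the shell command python3 -m creep 'ROWS' [FORCE]. ROWS is JSON, a list that holds one entry, the list of rows, each a list of 7 numbers: the closure, from 0 (fully open) to 1 (shut), then the shift along the tool's x, y, z in cm, then the turn, a rotation vector about the tool's x, y, z in degrees. In form: [[[grip, x, y, z, wx, wy, wz], ...]]. A call has exactly 8 rows; each row shifts and turns the pose as measured when the row begins, along the tool's axes as they then stand; what a row does not reach is not made up. A row lasts 1/10 s, in which the tool goes at most 50 mm and 8.59 degrees, less where a joint would pass 70% of its speed; a pose out of reach is approached as far as the arm can. A call is refused whole if a number of a shift passes 5 or a number of a turn 8.59, either way. A call with a gripper value outside its range is refused whole. The fingers move at their own pace and stop on an object; FORCE is the grip in N (left out, the last holds). Time passes only in rows, so rows that do not move let the fingers close, or fill a call up. It gives the time, the measured TCP pose, the force and the opening at its end, in the units of the state.
- readout.read_state(): the state, without advancing time (a new reading comes with each control period).
- optics.read_camera(name): name is "scene" or "top" or "wrist"; returns a dict with "frame" (400x640x3 uint8, red, green, blue), "depth" (400x640 float32, m along the optical axis (not along the pixel's ray), 0 where there is no reading), "intrinsics" (3x3 intrinsics, pixels), "R" (3x3) and "t" (3): a world point X has camera coordinates R X + t. Camera axes: x right, y down, z forward; pixel columns grow to the right and rows downward; lengths in m; the calibration is good to about 2 mm. A picture is of the moment at which its call begins.
- robot.close_job(): hands the job in, once; it reports no verdict.
The state is a dict: "t": time; "q": joint angles; "dq": joint speeds; "joint_torque": joint torques, N m; "tool_pos": TCP position; "orientation": TCP orientation; "force": force on the tool from outside, world axes, zero at the start; "wrist_torque": the same for the moment, N m; "opening": finger opening in m.
Only numpy, scipy, OpenCV 4.12 (cv2) and the standard library are available. Lean on these libraries where they do the work, as an engineer would, in place of code of your own. Each camera call takes 0.05 s, during which the arm holds its last target. There are 200 camera calls.

## Working session

There is one attempt and no reset: what is moved stays moved. The work goes in short steps, Python scripts to look and compute and a shell command to move; the robot and the scene stay as the last step left them, time stands still between calls to the robot, and variables do not carry over. Pictures are saved under pics/ and viewed, about 12 in all and at most 16, crops included, and the job is handed in when it is done.

```bash
ls; mkdir -p pics
python3 - <<'E'
from plant import readout, optics, robot
import cv2, numpy as np
s=readout.read_state(); print({k:np.round(v,3).tolist() for k,v in s.items()})
for n in ("top","scene"):
    c=optics.read_camera(n); cv2.imwrite(f"pics/{n}0.png",c["frame"][:,:,::-1]); np.savez(f"{n}0.npz",**c)
    print(n,c["intrinsics"].round(1).tolist(),(-c["R"].T@c["t"]).round(3),c["R"].round(3).tolist())
E
```

```text
pics
{'t': 0.0, 'q': [-1.245, 0.131, 1.489, 0.0, 1.523, -0.085], 'dq': [-0.001, 0.0, 0.001, 0.001, 0.001, 0.0], 'joint_torque': [-0.002, -55.985, -49.176, 0.076, 0.035, -0.0], 'tool_pos': [0.239, -0.55, 0.229], 'orientation': [-1.375, 0.903, -0.9], 'force': [0.154, -0.265, 0.801], 'wrist_torque': [-0.025, 0.0, -0.024], 'opening': 0.093}
top [[465.4, 0.0, 321.3], [0.0, 465.4, 196.2], [0.0, 0.0, 1.0]] [ 0.373 -0.016  1.286] [[-0.025, -1.0, 0.01], [-0.99, 0.024, -0.136], [0.136, -0.013, -0.991]]
scene [[442.9, 0.0, 324.3], [0.0, 442.9, 200.7], [0.0, 0.0, 1.0]] [1.276 0.474 0.759] [[-0.55, 0.835, 0.019], [0.503, 0.35, -0.79], [-0.666, -0.425, -0.613]]
```

View pics/top0.png

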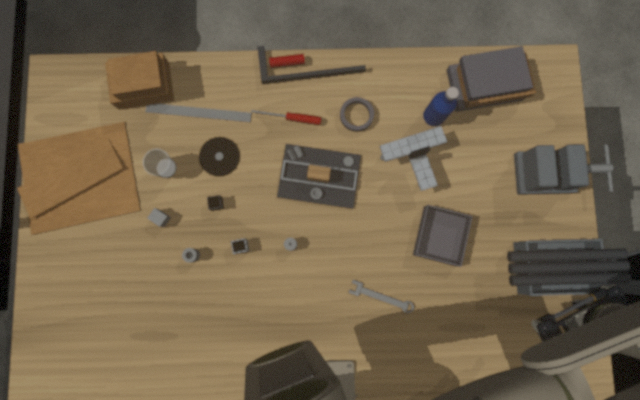

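View pics/scene0.png

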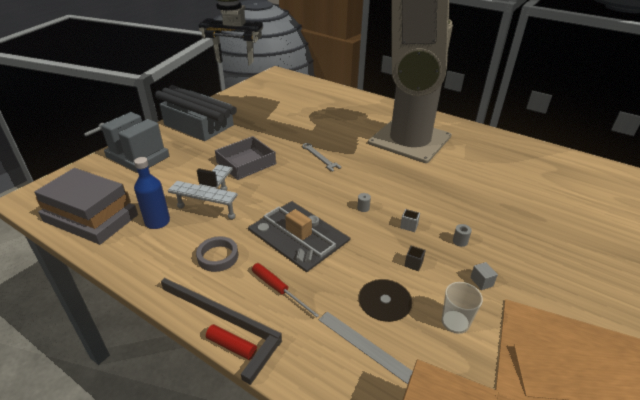

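```bash
cat > lib.py <<'E'
import numpy as np, cv2
from scipy.spatial.transform import Rotation as Ro
from plant import readout, optics, robot
def cloud(c):
    K=c["intrinsics"];d=c["depth"];v,u=np.mgrid[:d.shape[0],:d.shape[1]]
    P=np.stack([(u-K[0,2])/K[0,0]*d,(v-K[1,2])/K[1,1]*d,d],-1)
    W=(P-c["t"])@c["R"]; W[d<=0]=np.nan
    return W
def cast(c,uv,z):
    K=c["intrinsics"];uv=np.atleast_2d(uv).astype(float)
    r=np.c_[(uv-K[:2,2])/[K[0,0],K[1,1]],np.ones(len(uv))]@c["R"]; o=-c["R"].T@c["t"]
    return o+r*((z-o[2])/r[:,2:])
def proj(c,X):
    p=np.atleast_2d(X)@c["R"].T+c["t"]; p=p@c["intrinsics"].T; return p[:,:2]/p[:,2:]
def tool():
    s=readout.read_state(); return s,np.array(s["tool_pos"]),Ro.from_rotvec(s["orientation"])
def target(yaw):
    # tool y down, jaw axis x at yaw (deg) in world plane
    a=np.radians(yaw); x=np.array([np.cos(a),np.sin(a),0]); y=np.array([0,0,-1.]); return Ro.from_matrix(np.c_[x,y,np.cross(x,y)])
def go(pos,yaw,s=None):
    """print shift (cm, tool axes now) and turn to reach TCP pos with jaw yaw"""
    s,p,R=tool(); best=min((target(yaw+k) for k in(0,180)),key=lambda T:(R.inv()*T).magnitude())
    print("d_tool cm",(R.inv().apply(np.array(pos)-p)*100).round(2),"turn deg",(R.inv()*best).as_rotvec(degrees=True).round(2),"| after turn",(best.inv().apply(np.array(pos)-p)*100).round(2), "t",round(s["t"],2))
def snap(n): 
    return optics.read_camera(n)
def comps(W,lo,hi,box,minn=20):
    m=(W[...,2]>lo)&(W[...,2]<hi)&(W[...,0]>box[0])&(W[...,0]<box[1])&(W[...,1]>box[2])&(W[...,1]<box[3])
    n,L,stt,_=cv2.connectedComponentsWithStats(m.astype(np.uint8),connectivity=4)
    return [(W[L==i],np.argwhere(L==i)[:,::-1]) for i in range(1,n) if stt[i,4]>=minn]
E
python3 - <<'E'
from lib import *
s,p,R=tool(); print(R.as_matrix().round(3).tolist())
for n in("top","scene"):
    c=dict(np.load(n+"0.npz")); W=cloud(c)
    print(n,"bench z",np.nanmedian(W[...,2][(W[...,0]>.3)&(W[...,0]<.8)&(abs(W[...,1])<.5)]))
    for P,px in comps(W,.02,.15,(.25,.7,-.4,.5),15):
        zt=np.percentile(P[:,2],90); T=P[P[:,2]>zt-.006]
        r=cv2.minAreaRect((T[:,:2]*1000).astype(np.float32))
        print(px.mean(0).round(0),len(P),"ztop",zt.round(4),"rect",np.round(r[0],1),np.round(r[1],1),round(r[2],1),"mid",((T.max(0)+T.min(0))/2*1000).round(1)[:2])
c=snap("wrist"); print("wrist cam in tool",R.inv().apply(-c["R"].T@c["t"]-p).round(3),(c["R"]@R.as_matrix()).round(2).tolist(),c["intrinsics"][0,0])
E
```

```text
[[0.399, -0.001, 0.917], [-0.917, 0.002, 0.399], [-0.002, -1.0, 0.0]]
top bench z 0.0015526281910438148
[415. 155.] 1694 ztop 0.0792 rect [ 625.5 -295.5] [149.6 172.9] 15.8 mid [ 624.6 -280.3]
[299. 151.] 24 ztop 0.0248 rect [673.7  25.5] [26.1  8.7] 26.5 mid [673.   25.5]
[158. 163.] 537 ztop 0.0856 rect [639.2 398.3] [71.2 69.1] 62.1 mid [638.9 397.7]
[291. 155.] 23 ztop 0.0245 rect [664.4  48.3] [31.6  6.2] 28.7 mid [663.8  48. ]
[319. 173.] 351 ztop 0.0633 rect [606.5 -27.4] [59.5 36. ] 79.0 mid [605.7 -26.8]
[316. 189.] 15 ztop 0.0248 rect [566.6 -19.1] [16.5  5.7] 89.5 mid [566.7 -19.1]
[320. 194.] 18 ztop 0.0242 rect [552.6 -29.2] [ 7.6 17.4] 77.1 mid [552.6 -28.4]
[215. 203.] 205 ztop 0.0445 rect [534.2 256.6] [35.8 36. ] 6.7 mid [534.6 256.2]
[433. 234.] 378 ztop 0.0478 rect [ 430.9 -356.5] [123.6 140. ] 74.0 mid [ 430.4 -339.6]
[158. 217.] 236 ztop 0.0438 rect [498.  407.8] [42.3 33.4] 56.1 mid [498.3 407.4]
[239. 246.] 218 ztop 0.0452 rect [416.1 189.6] [35.1 40.1] 10.2 mid [416.9 189.4]
[290. 244.] 128 ztop 0.044 rect [418.  54.] [30.9 32.4] 33.1 mid [417.5  53.7]
[190. 2
[... 762 characters left out ...]
.7 -38.3]
[326. 238.] 20 ztop 0.022 rect [594.9  45. ] [32.5  4.9] 80.9 mid [595.9  44.9]
[309. 251.] 58 ztop 0.0241 rect [654.4  36.3] [65.7 18.3] 45.1 mid [659.6  32.4]
[415. 255.] 281 ztop 0.0428 rect [535.2 255. ] [39.9 35.9] 7.1 mid [535.7 255.4]
[299. 254.] 33 ztop 0.0246 rect [675.8  24.5] [33.5  8.7] 23.6 mid [677.1  24.8]
[317. 252.] 15 ztop 0.0229 rect [647.6  56.3] [21.7  3.4] 82.3 mid [647.8  56.4]
[484. 273.] 379 ztop 0.0425 rect [499.2 406.9] [43.1 36.4] 56.7 mid [501.7 407. ]
[461. 304.] 1444 ztop 0.0847 rect [640.5 397.4] [69.7 70.8] 43.2 mid [640.4 396.8]
wrist cam in tool [ 0.001 -0.154  0.076] [[1.0, -0.0, -0.0], [-0.0, -0.27, -0.96], [0.0, 0.96, -0.27]] 309.60121184144475
```

Run:
```python
from lib import *
for n in("top","scene"):
    c=dict(np.load(n+"0.npz")); W=cloud(c); F=c["frame"].astype(int)
    box=(W[...,0]>.46)&(W[...,0]<.75)&(W[...,1]>-.18)&(W[...,1]<.13)
    m=box&(W[...,2]>.0065)
    k,L,S,_=cv2.connectedComponentsWithStats(m.astype(np.uint8)); i=1+S[1:,4].argmax(); P=W[L==i]
    r=cv2.minAreaRect((P[:,:2]*1000).astype(np.float32)); print(n,len(P),r)
    # colour: slab greyish (not wood) -> outline cast at z=.01
    sat=F.max(-1)-F.min(-1); m2=box&(sat<28)
    m2=cv2.morphologyEx(m2.astype(np.uint8),cv2.MORPH_CLOSE,np.ones((9,9)))
    k,L,S,_=cv2.connectedComponentsWithStats(m2); i=1+S[1:,4].argmax()
    cs,_=cv2.findContours((L==i).astype(np.uint8),cv2.RETR_EXTERNAL,cv2.CHAIN_APPROX_NONE); X=cast(c,cs[0][:,0],.01)
    print(" colour",cv2.minAreaRect((X[:,:2]*1000).astype(np.float32)))
    # trough walls: z .016-.026 
    q=P[(P[:,2]>.017)&(P[:,2]<.027)]; 
    for b in(( .5,0),):
        a=np.radians(-11); o=np.array([.607,-.028]); l=(q[:,:2]-o)@np.array([[np.cos(a),-np.sin(a)],[np.sin(a),np.cos(a)]])*1000
        for s in(-1,1):
            g=l[(abs(l[:,0]*s-25)<6)&(abs(l[:,1])<95)]; f=np.polyfit(g[:,1],g[:,0],1); print("  wall",s,len(g),"x at y0",f[1].round(2),"slope deg",np.degrees(f[0]).round(2))
            g=l[(abs(l[:,1]*s-101)<7)&(abs(l[:,0])<20)]; print("  end",s,len(g),g[:,1].mean().round(2) if len(g) else "")
```

```text
top 3990 ((605.876953125, -26.913475036621094), (216.9398651123047, 157.3037872314453), 80.19304656982422)
 colour ((606.4646606445312, -28.20886993408203), (214.74716186523438, 152.80606079101562), 80.01918029785156)
  wall -1 108 x at y0 -25.75 slope deg -0.79
  end -1 20 -101.3
  wall 1 86 x at y0 24.72 slope deg -0.56
  end 1 20 100.7
scene 3657 ((606.5266723632812, -29.45301055908203), (218.45606994628906, 158.50047302246094), 80.31362915039062)
 colour ((609.0344848632812, -31.512451171875), (224.05078125, 158.0384521484375), 80.24885559082031)
  wall -1 74 x at y0 -24.76 slope deg -0.99
  end -1 31 -102.09
  wall 1 150 x at y0 25.57 slope deg -0.78
  end 1 33 99.25
```

```bash
python3 -m creep '[[[0,0,0,0,0,-7.1,0],[0,0,0,0,0,-7.1,0],[0,0,0,0,0,-7.1,0],[0,0,0,0,0,-7.1,0],[0,0,0,0,0,-7.1,0],[0,0,0,0,0,-7.1,0],[0,0,0,0,0,-7.1,0],[0,0,0,0,0,-7.1,0]]]' 30
python3 -c "
from lib import *
go([.607,-.029,.15],-10.1)"
```

```text
t: 0.95
tool_pos: [0.2389, -0.5478, 0.225]
orientation: [-1.561, 0.106, -0.101]
force: [0.6, 0.5, -0.3]
opening: 0.0925
d_tool cm [29.72  7.8  56.2 ] turn deg [-0.41  2.57 -0.21] | after turn [27.15  7.5  57.53] t 0.95
```

```bash
python3 -m creep '[[[0,1.7,0,3.6,0,2.5,0],[0,1.7,0,3.6,0,0,0],[0,1.7,0,3.6,0,0,0],[0,1.7,0,3.6,0,0,0],[0,1.7,0,3.6,0,0,0],[0,1.7,0,3.6,0,0,0],[0,1.7,0,3.6,0,0,0],[0,1.7,0,3.6,0,0,0]]]' >/dev/null
python3 -m creep '[[[0.3,1.7,0.7,3.6,0,0,0],[0.3,1.7,0.7,3.6,0,0,0],[0.3,1.7,0.7,3.6,0,0,0],[0.3,1.7,0.7,3.6,0,0,0],[0.3,1.7,0.7,3.6,0,0,0],[0.3,1.7,0.7,3.6,0,0,0],[0.3,1.5,0.7,2,0,0,0],[0.3,0,0.5,0,0,0,0]]]'
python3 -c "
from lib import *
go([.607,-.029,.15],-10.1)
c=snap('wrist'); cv2.imwrite('pics/w1.png',c['frame'][:,:,::-1])
c=snap('top');W=cloud(c)
for P,px in comps(W,.02,.06,(.25,.7,-.02,.5),50): print(px.mean(0).round(),(P.mean(0)*1000).round())
"
```

```text
t: 2.55
tool_pos: [0.5848, -0.0524, 0.1679]
orientation: [-1.556, 0.14, -0.131]
force: [-0.4, 0.1, -0.1]
opening: 0.065
d_tool cm [1.8  1.81 2.66] turn deg [-0.57  0.22 -0.39] | after turn [1.78 1.79 2.69] t 2.55
[155. 161.] [651. 417.  41.]
[170. 171.] [624. 376.  41.]
[215. 203.] [534. 255.  39.]
[158. 217.] [497. 406.  39.]
[239. 246.] [416. 188.  41.]
[190. 255.] [395. 319.  40.]
```

View pics/w1.png

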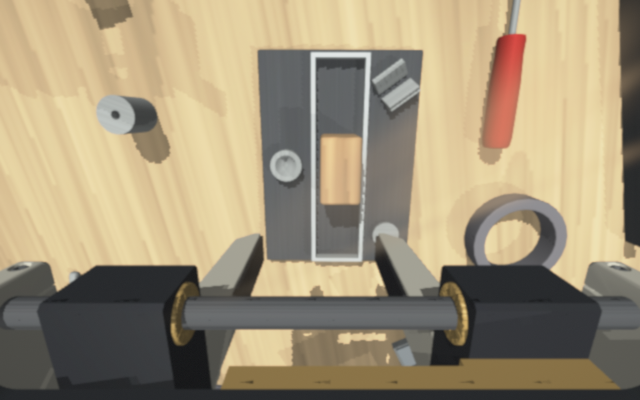

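```bash
python3 -m creep '[[[0.3,0.9,1,1.35,-0.5,0,-0.4],[0.3,0.9,1,1.35,0,0,0],[0.3,0,1,0,0,0,0],[0.3,0,1,0,0,0,0],[0.3,0,1,0,0,0,0],[0.3,0,1,0,0,0,0],[0.3,0,0,0,0,0,0],[0.3,0,0,0,0,0,0]]]'
python3 -c "
from lib import *
go([.607,-.029,.037],-10.1)
c=snap('wrist'); np.savez('w2.npz',**c); W=cloud(c)
for P,px in comps(W,.052,.075,(.5,.7,-.1,.05),50):
  T=P; print(px.mean(0).round(),len(P),np.percentile(P[:,2],50),cv2.minAreaRect((T[:,:2]*1000).astype(np.float32)))
a=np.radians(-10.1); o=np.array([.6068,-.0288]); M=np.array([[np.cos(a),-np.sin(a)],[np.sin(a),np.cos(a)]])
q=W[(W[...,2]>.016)&(W[...,2]<.026)]; l=(q[:,:2]-o)@M*1000
for s in(-1,1):
  g=l[(abs(l[:,0]*s-25)<6)&(abs(l[:,1])<95)]; f=np.polyfit(g[:,1],g[:,0],1); print('  wall',s,len(g),f[1].round(2),np.degrees(f[0]).round(2))
  g=l[(abs(l[:,1]*s-101)<7)&(abs(l[:,0])<20)]; print('  end',s,len(g),g[:,1].mean() if len(g) else '')
"
```

```text
t: 3.45
tool_pos: [0.6034, -0.0355, 0.103]
orientation: [-1.568, 0.144, -0.141]
force: [0.6, -0.6, 0.6]
opening: 0.0651
d_tool cm [0.25 6.6  0.72] turn deg [ 0.14 -0.28 -0.11] | after turn [0.24 6.6  0.7 ] t 3.45
[322. 213.] 4397 0.05895886811640486 ((607.963623046875, -28.78555679321289), (59.741058349609375, 36.07355499267578), 79.8940200805664)
  wall -1 1206 -23.78 -0.02
  end -1 0 
  wall 1 1232 25.95 -0.01
  end 1 360 99.70741956893491
```

```bash
python3 -m creep '[[[0.3,0.3,1.2,0.7,0,0,0],[0.3,0,1.2,0,0,0,0],[0.3,0,1.2,0,0,0,0],[0.3,0,1.2,0,0,0,0],[0.3,0,1.2,0,0,0,0],[0.3,0,0.8,0,0,0,0],[0.3,0,0,0,0,0,0],[0.3,0,0,0,0,0,0]]]'
python3 -c "
from lib import *
go([.608,-.029,.037],-10.1)"
```

```text
t: 4.3
tool_pos: [0.6097, -0.0289, 0.0299]
orientation: [-1.569, 0.141, -0.144]
force: [0.8, 1.2, 1.3]
opening: 0.0652
d_tool cm [-0.16 -0.71 -0.04] turn deg [ 0.13 -0.28  0.12] | after turn [-0.17 -0.71 -0.04] t 4.3
```

```bash
python3 -m creep '[[[0.3,-0.15,-0.7,0,0,0,0],[0.3,0,0,0,0,0,0],[1,0,0,0,0,0,0],[1,0,0,0,0,0,0],[1,0,0,0,0,0,0],[1,0,0,0,0,0,0],[1,0,0,0,0,0,0],[1,0,0,0,0,0,0]]]' 15
python3 -m creep '[[[1,0,-1,0,0,0,0],[1,0,-2,0,0,0,0],[1,0,-2,0,0,0,0],[1,0,-2,0,0,0,0],[1,0,-2,0,0,0,0],[1,0,-2,0,0,0,0],[1,0,-1,0,0,0,0],[1,0,0,0,0,0,0]]]'
python3 -c "
from lib import *
go([.431,-.356,.15],-16)
go([.431,-.356,.15],74)"
```

```text
t: 5.1
tool_pos: [0.6074, -0.0286, 0.0378]
orientation: [-1.569, 0.142, -0.143]
force: [1.0, 0.7, 0.4]
opening: 0.0359
t: 5.9
tool_pos: [0.6062, -0.0281, 0.1648]
orientation: [-1.568, 0.143, -0.141]
force: [0.0, 0.3, -0.8]
opening: 0.0358
d_tool cm [-11.33   1.58 -35.41] turn deg [ 0.14  5.62 -0.05] | after turn [ -7.81   1.48 -36.35] t 5.9
d_tool cm [-11.33   1.58 -35.41] turn deg [ 7.000e-02 -8.438e+01 -1.500e-01] | after turn [-36.35   1.48   7.81] t 5.9
```

```bash
python3 -m creep '[[[1,-1.3,0,-2.5,0,5.6,0],[1,-0.9,0,-4.5,0,0,0],[1,-0.9,0,-4.5,0,0,0],[1,-0.9,0,-4.5,0,0,0],[1,-0.9,0,-4.5,0,0,0],[1,-0.9,0,-4.5,0,0,0],[1,-0.9,0,-4.5,0,0,0],[1,-0.9,0,-4.5,0,0,0]]]' 
python3 -m creep '[[[1,0,0,0,0,0,0],[1,0,0,0,0,0,0],[1,0,2,0,0,0,0],[1,0,2,0,0,0,0],[1,0,2,0,0,0,0],[1,0,2,0,0,0,0],[1,0,0,0,0,0,0],[1,0,0,0,0,0,0]]]' 
python3 -c "
from lib import *
go([.431,-.356,.037],-16)"
```

```text
t: 6.7
tool_pos: [0.4349, -0.3385, 0.1578]
orientation: [-1.558, 0.22, -0.208]
force: [-0.6, -0.9, -0.7]
opening: 0.0359
t: 7.5
tool_pos: [0.4326, -0.3353, 0.0708]
orientation: [-1.554, 0.225, -0.205]
force: [-0.1, -0.5, 0.6]
opening: 0.0362
d_tool cm [ 0.45  3.37 -2.06] turn deg [-0.26  0.3  -0.75] | after turn [ 0.41  3.38 -2.04] t 7.5
```

```bash
python3 -m creep '[[[1,0.4,0,-2,0,0,0],[1,0,0,0,0,0,0],[1,0,1.4,0,0,0,0],[1,0,1.2,0,0,0,0],[1,0,0,0,0,0,0],[0.35,0,0,0,0,0,0],[0.35,0,0,0,0,0,0],[0.35,0,0,0,0,0,0]]]' 
python3 -m creep '[[[0.35,0,-2,0,0,0,0],[0.35,0,-3,0,0,0,0],[0.35,0,-4,0,0,0,0],[0.35,0,-4,0,0,0,0],[0.35,0,-2,0,0,0,0],[0.35,0,0,0,0,0,0],[0.35,0,0,0,0,0,0],[0.35,0,0,0,0,0,0]]]' 
python3 -c "
from lib import *
c=snap('top');W=cloud(c)
for P,px in comps(W,.02,.06,(.25,.7,-.02,.5),50):
  T=P[P[:,2]>.03]; print(px.mean(0).round(),len(T),cv2.minAreaRect((T[:,:2]*1000).astype(np.float32)))
go([.418,.0535,.16],-10)
c=snap('wrist');cv2.imwrite('pics/w3.png',c['frame'][:,:,::-1])
"
```

```text
t: 8.3
tool_pos: [0.4338, -0.3528, 0.0458]
orientation: [-1.555, 0.219, -0.204]
force: [-0.7, 0.3, -0.5]
opening: 0.0554
t: 9.1
tool_pos: [0.4345, -0.3531, 0.2007]
orientation: [-1.554, 0.22, -0.204]
force: [0.6, -0.9, -0.3]
opening: 0.0603
[155. 161.] 134 ((648.2054443359375, 412.44403076171875), (30.60561180114746, 59.801048278808594), 57.90380096435547)
[170. 170.] 64 ((627.1838989257812, 378.6974182128906), (22.29844093322754, 57.26336669921875), 58.238975524902344)
[215. 203.] 188 ((534.6333618164062, 257.03851318359375), (35.862083435058594, 37.57318878173828), 7.43235969543457)
[158. 217.] 214 ((498.32525634765625, 408.37725830078125), (44.6803092956543, 34.08831787109375), 55.99819564819336)
[239. 246.] 211 ((416.02752685546875, 189.40524291992188), (35.77894592285156, 40.3601188659668), 11.301806449890137)
[290. 244.] 125 ((418.89111328125, 53.78367233276367), (32.340946197509766, 31.87729263305664), 42.802452087402344)
[190. 255.] 148 ((394.77227783203125, 319.9125061035156), (37.94141387939453, 37.309513092041016), 53.605712890625)
d_tool cm [-12.36   4.37  38.7 ] turn deg [-0.33 -5.48 -0.68] | after turn [-8.66  4.02 39.73] t 9.15
```

View pics/w3.png

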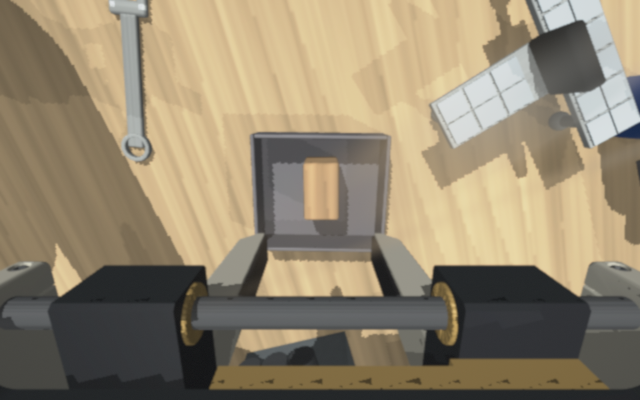

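```bash
python3 -m creep '[[[0.3,0,0,2,0,-5.5,0],[0.3,-1.0,0,4.4,0,0,0],[0.3,-1.0,0,4.4,0,0,0],[0.3,-1.0,0,4.4,0,0,0],[0.3,-1.0,0,4.4,0,0,0],[0.3,-1.0,0,4.4,0,0,0],[0.3,-1.0,0,4.4,0,0,0],[0.3,-1.0,0,4.4,0,0,0]]]' 30
python3 -m creep '[[[0.3,-1,1,4.4,0,0,0],[0.3,0,2,2,0,0,0],[0.3,0,2,0,0,0,0],[0.3,0,2,0,0,0,0],[0.3,0,2,0,0,0,0],[0.3,0,0,0,0,0,0],[0.3,0,0,0,0,0,0],[0.3,0,0,0,0,0,0]]]' 
python3 -c "
from lib import *
go([.4185,.0537,.026],-10)
c=snap('wrist');W=cloud(c)
for P,px in comps(W,.033,.05,(.35,.55,-.05,.15),50):
  print(len(P),cv2.minAreaRect((P[:,:2]*1000).astype(np.float32)),np.median(P[:,2]))
"
```

```text
t: 10.0
tool_pos: [0.4163, -0.009, 0.1912]
orientation: [-1.551, 0.164, -0.118]
force: [0.9, 0.1, -0.9]
opening: 0.0652
t: 10.8
tool_pos: [0.4078, 0.0666, 0.0923]
orientation: [-1.551, 0.167, -0.101]
force: [-0.3, 0.1, -0.3]
opening: 0.0652
d_tool cm [ 1.56  6.56 -1.16] turn deg [-0.65  0.2  -2.49] | after turn [ 1.28  6.63 -1.08] t 10.8
1677 ((419.33612060546875, 52.320770263671875), (34.477081298828125, 33.23811340332031), 81.35041809082031) 0.03904840367403944
```

```bash
python3 -m creep '[[[0.3,0.7,0,-0.7,-0.6,0.2,-2.5],[0.3,0.6,0.5,-0.4,0,0,0],[0.3,0,1.2,0,0,0,0],[0.3,0,1.2,0,0,0,0],[0.3,0,1.2,0,0,0,0],[0.3,0,1,0,0,0,0],[0.3,0,0.7,0,0,0,0],[0.3,0,0,0,0,0,0]]]' 
python3 -c "
from lib import *
go([.419,.053,.026],-10)
"
```

```text
t: 11.65
tool_pos: [0.4212, 0.0529, 0.0314]
orientation: [-1.564, 0.136, -0.14]
force: [-0.4, 0.4, 0.1]
opening: 0.0649
d_tool cm [-0.22  0.54 -0.03] turn deg [-0.14 -0.1   0.13] | after turn [-0.22  0.54 -0.03] t 11.65
```

```bash
python3 -m creep '[[[0.3,-0.2,0.5,0,0,0,0],[0.3,0,0,0,0,0,0],[1,0,0,0,0,0,0],[1,0,0,0,0,0,0],[1,0,0,0,0,0,0],[1,0,0,0,0,0,0],[1,0,0,0,0,0,0],[1,0,0,0,0,0,0]]]' 30
python3 -m creep '[[[1,0,-1,0,0,0,0],[1,0,-2,0,0,0,0],[1,0,-2,0,0,0,0],[1,0,-2,0,0,0,0],[1,0,-2,0,0,0,0],[1,0,-1,0,0,0,0],[1,0,0,0,0,0,0],[1,0,0,0,0,0,0]]]'
cat >> lib.py <<'E'
O=np.array([.6073,-.0292]); BY=-10.1
def slot(y,z): 
    a=np.radians(BY); return [O[0]-np.sin(a)*y/1000,O[1]+np.cos(a)*y/1000,z]
E
python3 -c "
from lib import *
go(slot(-78.5,.08),BY)
"
```

```text
t: 12.45
tool_pos: [0.42, 0.0535, 0.0271]
orientation: [-1.564, 0.135, -0.141]
force: [0.5, -0.6, -1.3]
opening: 0.0332
t: 13.25
tool_pos: [0.4171, 0.0532, 0.1317]
orientation: [-1.564, 0.138, -0.138]
force: [-0.4, -0.3, -3.9]
opening: 0.0333
d_tool cm [ 20.16   5.15 -12.65] turn deg [-0.12  0.02 -0.  ] | after turn [ 20.17   5.17 -12.63] t 13.25
```

```bash
python3 -m creep '[[[1,3.4,0,-2.1,0,0,0],[1,3.4,0,-2.1,0,0,0],[1,3.4,0,-2.1,0,0,0],[1,3.4,0,-2.1,0,0,0],[1,3.4,0,-2.1,0,0,0],[1,2.4,0,-1.8,0,0,0],[1,0,0,0,0,0,0],[1,0,0,0,0,0,0]]]'
python3 -c "
from lib import *
go(slot(-78.5,.08),BY)
c=snap('wrist');cv2.imwrite('pics/w4.png',c['frame'][:,:,::-1])
W=cloud(c);a=np.radians(BY);M=np.array([[np.cos(a),-np.sin(a)],[np.sin(a),np.cos(a)]])
q=W[(W[...,2]>.016)&(W[...,2]<.026)]; l=(q[:,:2]-O)@M*1000
for s in(-1,1):
  g=l[(abs(l[:,0]*s-25)<6)&(abs(l[:,1])<95)]; f=np.polyfit(g[:,1],g[:,0],1); print('  wall',s,len(g),f[1].round(2),np.degrees(f[0]).round(2),g[:,1].min(),g[:,1].max())
  g=l[(abs(l[:,1]*s-101)<7)&(abs(l[:,0])<20)]; print('  end',s,len(g),g[:,1].mean() if len(g) else '')
"
```

```text
t: 14.05
tool_pos: [0.5862, -0.1062, 0.1166]
orientation: [-1.561, 0.15, -0.123]
force: [-0.2, 0.0, -3.1]
opening: 0.0336
d_tool cm [0.79 3.65 0.09] turn deg [-0.21  0.14 -0.98] | after turn [0.72 3.66 0.1 ] t 14.05
  wall -1 1185 -24.33 -0.01 -94.29160222832209 73.9169506159938
  end -1 40 -101.00859968622152
  wall 1 1231 25.42 -0.03 -94.9384139449004 73.93171665071088
  end 1 0
```

View pics/w4.png

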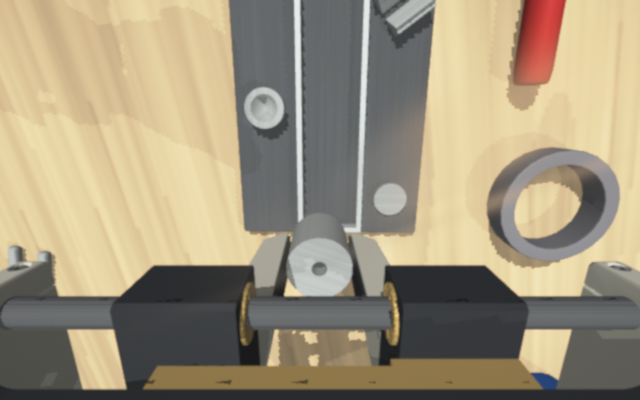

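```bash
python3 -m creep '[[[1,0.8,0,0.1,0,0,-0.9],[1,0,1,0,0,0,0],[1,0,1,0,0,0,0],[1,0,1,0,0,0,0],[1,0,1,0,0,0,0],[1,0,1,0,0,0,0],[1,0,0.8,0,0,0,0],[1,0,0,0,0,0,0]]]'
python3 -c "
from lib import *
go(slot(-78.5,.0375),BY)"
```

```text
t: 14.9
tool_pos: [0.5911, -0.1024, 0.0511]
orientation: [-1.562, 0.137, -0.13]
force: [-0.4, -0.9, -2.0]
opening: 0.0333
d_tool cm [ 0.32  1.36 -0.37] turn deg [-0.24  0.36 -0.25] | after turn [ 0.31  1.36 -0.36] t 14.9
```

```bash
python3 -m creep '[[[1,0.35,0,-0.4,-0.2,0.3,-0.2],[1,0,0,0,0,0,0],[1,0,0.4,0,0,0,0],[1,0,0.4,0,0,0,0],[1,0,0.3,0,0,0,0],[1,0,0.2,0,0,0,0],[1,0,0,0,0,0,0],[1,0,0,0,0,0,0]]]'
python3 -c "
from lib import *
go(slot(-78.5,.0375),BY)"
```

```text
t: 15.7
tool_pos: [0.5954, -0.1079, 0.0384]
orientation: [-1.566, 0.137, -0.14]
force: [-0.1, -0.1, -3.0]
opening: 0.0336
d_tool cm [-0.21  0.09  0.11] turn deg [-0.01  0.01  0.12] | after turn [-0.21  0.09  0.11] t 15.7
```

```bash
python3 -m creep '[[[1,-0.2,0.1,0.1,0,0,0],[1,0,0,0,0,0,0],[0.45,0,0,0,0,0,0],[0.45,0,0,0,0,0,0],[0.45,0,0,0,0,0,0],[0.45,0,-1,0,0,0,0],[0.45,0,-2,0,0,0,0],[0.45,0,-2,0,0,0,0]]]'
python3 -m creep '[[[0.3,0,-2,0,0,0,0],[0.3,0,-2,0,0,0,0],[0.3,0,0,0,0,0,0],[0.3,0,0,0,0,0,0],[0.3,0,0,0,0,0,0],[0.3,0,0,0,0,0,0],[0.3,0,0,0,0,0,0],[0.3,0,0,0,0,0,0]]]'
cat >> lib.py <<'E'
def inb(P): 
    a=np.radians(BY);M=np.array([[np.cos(a),-np.sin(a)],[np.sin(a),np.cos(a)]]); Q=np.array(P)*1000; Q[...,:2]=(np.array(P)[...,:2]-O)@M*1000; return Q
def report(cam,lo=.033,hi=.06,box=(.25,.7,-.02,.5),base=False):
    c=snap(cam);W=cloud(c)
    for P,px in comps(W,lo,hi,box,50):
        zt=np.percentile(P[:,2],80)
        P=P[P[:,2]>zt-.005]
        if base: P=inb(P)/1000
        r=cv2.minAreaRect((P[:,:2]*1000).astype(np.float32)); print(cam,len(P),np.round(r[0],1),np.round(r[1],1),round(r[2],1),"ztop",zt.round(4))
    return c
E
python3 -c "
from lib import *
report('wrist',.03,.07,(.5,.7,-.2,.1),True)
report('top')
go([.4165,.1895,.1],100)"
```

```text
t: 16.5
tool_pos: [0.5925, -0.1062, 0.0887]
orientation: [-1.566, 0.138, -0.138]
force: [-0.6, 0.4, 0.3]
opening: 0.051
t: 17.3
tool_pos: [0.5937, -0.1066, 0.1335]
orientation: [-1.567, 0.135, -0.141]
force: [0.4, 0.1, 0.1]
opening: 0.0651
wrist 1298 [  1.1 -79.8] [33.4 33.6] 3.5 ztop 0.0495
top 49 [648.8 413.1] [29.7 59.9] 57.2 ztop 0.0545
top 18 [623.4 376.1] [13.7 49.6] 53.1 ztop 0.0537
top 155 [534.9 256.5] [35.2 35.2] 9.6 ztop 0.0436
top 183 [498.1 408. ] [44.  33.6] 55.1 ztop 0.0422
top 180 [415.8 189.5] [34.5 40. ] 12.6 ztop 0.0445
top 121 [395.  320.8] [36.1 36.1] 27.2 ztop 0.0448
d_tool cm [-22.65   3.27  26.05] turn deg [-0.14 69.91  0.2 ] | after turn [-32.23   3.36 -12.31] t 17.4
```

```bash
python3 -m creep '[[[0.2,-2.5,0,3,0,0,0],[0.2,-2.8,0,3.2,0,0,0],[0.2,-2.8,0,3.2,0,0,0],[0.2,-2.8,0,3.2,0,0,0],[0.2,-2.8,0,3.2,0,0,0],[0.2,-2.8,0,3.2,0,0,0],[0.2,-2.8,0,3.2,0,0,0],[0.2,-2.8,0,3.2,0,0,0]]]'
python3 -m creep '[[[0.2,0,0,0,0,8.5,0],[0.2,0,0,0,0,8.5,0],[0.2,0,0,0,0,8.5,0],[0.2,0,0,0,0,8.5,0],[0.2,0,0,0,0,8.5,0],[0.2,0,0,0,0,8.5,0],[0.2,0,0,0,0,8.5,0],[0.2,0,0,0,0,8.5,0]]]'
python3 -c "
from lib import *
go([.4165,.1895,.1],101)"
```

```text
t: 18.2
tool_pos: [0.4169, 0.1872, 0.1312]
orientation: [-1.567, 0.141, -0.15]
force: [0.5, 1.5, -0.4]
opening: 0.0747
t: 19.0
tool_pos: [0.4124, 0.1935, 0.1308]
orientation: [-1.288, 1.067, -1.073]
force: [-0.4, -0.2, 0.3]
opening: 0.0745
d_tool cm [0.47 3.09 0.31] turn deg [-0.28 -0.32  0.02] | after turn [0.47 3.08 0.33] t 19.0
```

```bash
python3 -m creep '[[[0.2,0.5,0.5,0.3,-0.2,0,0],[0.2,0,1,0,0,0,0],[0.2,0,1,0,0,0,0],[0.2,0,0.5,0,0,0,0],[0.2,0,0,0,0,0,0],[0.2,0,0,0,0,0,0],[0.2,0,0,0,0,0,0],[0.2,0,0,0,0,0,0]]]'
python3 -c "
from lib import *
report('wrist',box=(.35,.5,.1,.3))
go([.4165,.1895,.026],101)"
```

```text
t: 19.8
tool_pos: [0.4159, 0.1884, 0.097]
orientation: [-1.297, 1.063, -1.063]
force: [-0.3, 0.2, -0.6]
opening: 0.0745
wrist 2566 [417.6 188.4] [35.8 40.1] 11.5 ztop 0.041
d_tool cm [-0.1   7.11  0.08] turn deg [0.04 0.3  0.04] | after turn [-0.1   7.11  0.08] t 19.85
```

```bash
python3 -m creep '[[[0.2,0,1.2,0.12,0,0,0],[0.2,0,1.2,0,0,0,0],[0.2,0,1.2,0,0,0,0],[0.2,0,1.2,0,0,0,0],[0.2,0,1.0,0,0,0,0],[0.2,0,0.7,0,0,0,0],[0.2,0,0,0,0,0,0],[0.2,0,0,0,0,0,0]]]'
python3 -c "
from lib import *
go([.417,.189,.026],101.3)"
```

```text
t: 20.65
tool_pos: [0.416, 0.1883, 0.025]
orientation: [-1.299, 1.064, -1.062]
force: [0.3, -0.2, 0.0]
opening: 0.0743
d_tool cm [-0.05 -0.1   0.11] turn deg [0.17 0.01 0.05] | after turn [-0.05 -0.1   0.11] t 20.65
```

```bash
python3 -m creep '[[[1,0,-0.1,0.1,0,0,0],[1,0,0,0,0,0,0],[1,0,0,0,0,0,0],[1,0,0,0,0,0,0],[1,0,0,0,0,0,0],[1,0,-1,0,0,0,0],[1,0,-2,0,0,0,0],[1,0,-2,0,0,0,0]]]' 30
python3 -m creep '[[[1,0,-2,0,0,0,0],[1,0,-2,0,0,0,0],[1,0,0,0,0,-5,0],[1,0,0,0,0,-8,0],[1,0,0,0,0,-8,0],[1,0,0,0,0,-8,0],[1,0,0,0,0,-8,0],[1,0,0,0,0,-8,0]]]'
python3 -m creep '[[[1,0,0,0,0,-8,0],[1,0,0,0,0,-8,0],[1,0,0,0,0,-5,0],[1,0,0,0,0,0,0],[1,0,0,0,0,0,0],[1,0,0,0,0,0,0],[1,0,0,0,0,0,0],[1,0,0,0,0,0,0]]]'
python3 -c "
from lib import *
go(slot(-41.5,.08),BY)"
```

```text
t: 21.45
tool_pos: [0.4155, 0.188, 0.077]
orientation: [-1.303, 1.066, -1.061]
force: [0.0, 0.5, -2.3]
opening: 0.0397
t: 22.25
tool_pos: [0.4172, 0.1887, 0.1274]
orientation: [-1.526, 0.438, -0.439]
force: [0.6, -0.0, -1.5]
opening: 0.0398
t: 23.05
tool_pos: [0.4164, 0.1885, 0.1302]
orientation: [-1.566, 0.142, -0.143]
force: [-0.6, -0.3, -1.8]
opening: 0.0395
d_tool cm [ 22.72   5.05 -22.11] turn deg [ 0.01 -0.31  0.05] | after turn [ 22.61   5.02 -22.23] t 23.05
```

```bash
python3 -m creep '[[[1,3.2,0,-3.1,0,-0.3,0],[1,3.3,0,-3.2,0,0,0],[1,3.3,0,-3.2,0,0,0],[1,3.3,0,-3.2,0,0,0],[1,3.3,0,-3.2,0,0,0],[1,3.3,0,-3.2,0,0,0],[1,2.4,0,-2.4,0,0,0],[1,0,0,0,0,0,0]]]'
python3 -c "
from lib import *
go(slot(-41.5,.065),BY)"
```

```text
t: 23.85
tool_pos: [0.6027, -0.0706, 0.1296]
orientation: [-1.566, 0.136, -0.14]
force: [-1.5, 0.6, -2.4]
opening: 0.0397
d_tool cm [-0.28  6.46  0.  ] turn deg [-0.06  0.03  0.12] | after turn [-0.27  6.46  0.01] t 23.85
```

```bash
python3 -m creep '[[[1,-0.3,1,0,0,0,0.1],[1,0,1.2,0,0,0,0],[1,0,1.2,0,0,0,0],[1,0,1.2,0,0,0,0],[1,0,1,0,0,0,0],[1,0,0.7,0,0,0,0],[1,0,0,0,0,0,0],[1,0,0,0,0,0,0]]]'
python3 -c "
from lib import *
go(slot(-41.5,.037),BY)
c=snap('wrist');cv2.imwrite('pics/w5.png',c['frame'][:,:,::-1])"
```

```text
t: 24.65
tool_pos: [0.5955, -0.0655, 0.0579]
orientation: [-1.564, 0.141, -0.131]
force: [0.7, 0.6, -1.8]
opening: 0.0395
d_tool cm [ 0.53  2.08 -0.37] turn deg [-0.12  0.15 -0.36] | after turn [ 0.52  2.09 -0.37] t 24.65
```

View pics/w5.png

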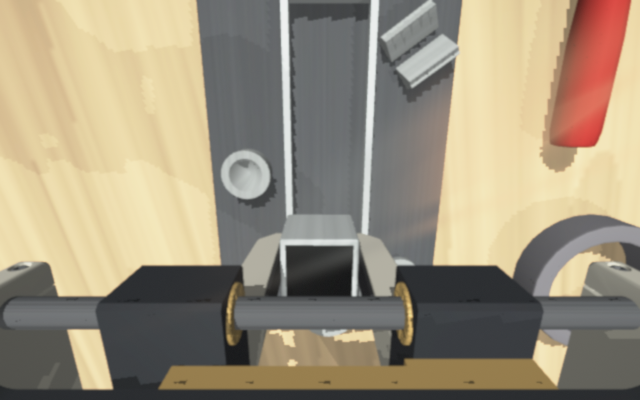

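```bash
python3 -m creep '[[[1,0.5,0,-0.35,0,0,-0.3],[1,0,0,0,0,0,0],[1,0,0.3,0,0,0,0],[1,0,0.3,0,0,0,0],[1,0,0.2,0,0,0,0],[1,0,0,0,0,0,0],[1,0,0,0,0,0,0],[1,0,0,0,0,0,0]]]'
python3 -c "
from lib import *
go(slot(-41.5,.037),BY)"
```

```text
t: 25.5
tool_pos: [0.602, -0.0709, 0.0515]
orientation: [-1.565, 0.134, -0.139]
force: [-0.5, 0.3, -2.0]
opening: 0.0396
d_tool cm [-0.22  1.45  0.05] turn deg [-0.12  0.12  0.19] | after turn [-0.21  1.45  0.05] t 25.5
```

```bash
python3 -m creep '[[[1,-0.15,0,0,0,0,0],[1,0,0,0,0,0,0],[1,0,0.3,0,0,0,0],[1,0,0.4,0,0,0,0],[1,0,0.4,0,0,0,0],[1,0,0.2,0,0,0,0],[1,0,0,0,0,0,0],[1,0,0,0,0,0,0]]]'
python3 -c "
from lib import *
go(slot(-41.5,.037),BY)"
```

```text
t: 26.3
tool_pos: [0.6008, -0.0706, 0.0382]
orientation: [-1.565, 0.133, -0.14]
force: [-0.6, 0.6, 1.2]
opening: 0.0399
d_tool cm [-0.09  0.12  0.04] turn deg [-0.12  0.13  0.23] | after turn [-0.09  0.12  0.04] t 26.3
```

```bash
python3 -m creep '[[[1,-0.05,0.15,0,0,0,0],[1,0,0.1,0,0,0,0],[1,0,0,0,0,0,0],[1,0,0,0,0,0,0],[1,0,0,0,0,0,0],[1,0,0,0,0,0,0],[1,0,0,0,0,0,0],[1,0,0,0,0,0,0]]]'
python3 -m creep '[[[0.45,0,0,0,0,0,0],[0.4,0,0,0,0,0,0],[0.35,0,0,0,0,0,0],[0.3,0,0,0,0,0,0],[0.3,0,-1,0,0,0,0],[0.3,0,-2,0,0,0,0],[0.3,0,-3,0,0,0,0],[0.3,0,-3,0,0,0,0]]]'
python3 -c "
from lib import *
report('wrist',.03,.07,(.5,.7,-.2,.1),True)
report('top')
go([.535,.2565,.12],8)"
```

```text
t: 27.1
tool_pos: [0.6012, -0.0706, 0.0382]
orientation: [-1.565, 0.132, -0.141]
force: [-1.1, -0.1, 1.3]
opening: 0.0398
t: 27.9
tool_pos: [0.5971, -0.0701, 0.1267]
orientation: [-1.564, 0.139, -0.134]
force: [0.6, 0.2, 1.4]
opening: 0.065
wrist 3392 [  2.  -61.9] [70.1 40.1] 89.9 ztop 0.0508
top 51 [648.2 413.2] [30.5 61.2] 57.2 ztop 0.0554
top 155 [534.9 256.2] [36.3 36. ] 7.3 ztop 0.0433
top 184 [498.1 407.9] [42.1 33.7] 55.4 ztop 0.0424
top 114 [395.4 320.9] [36.3 36. ] 70.1 ztop 0.0447
d_tool cm [-12.16   1.17  31.09] turn deg [ -0.06 -17.97   0.35] | after turn [-1.97  1.19 33.33] t 28.0
```

```bash
python3 -m creep '[[[0.2,-0.5,0,3,0,-8,0],[0.2,-0.5,0,3,0,-8,0],[0.2,-0.2,0,4.2,0,-1,0],[0.2,-0.2,0,4.2,0,0,0],[0.2,-0.2,0,4.2,0,0,0],[0.2,-0.2,0,4.2,0,0,0],[0.2,-0.2,0,4.2,0,0,0],[0.2,-0.2,0,4.2,0,0,0]]]'
python3 -m creep '[[[0.2,0,1,1.4,0,0,0],[0.2,0,1,0,0,0,0],[0.2,0,1,0,0,0,0],[0.2,0,0,0,0,0,0],[0.2,0,0,0,0,0,0],[0.2,0,0,0,0,0,0],[0.2,0,0,0,0,0,0],[0.2,0,0,0,0,0,0]]]'
python3 -c "
from lib import *
report('wrist',box=(.45,.62,.17,.33))
go([.535,.2565,.026],7.4)"
```

```text
t: 28.8
tool_pos: [0.5534, 0.2425, 0.134]
orientation: [-1.571, -0.108, 0.089]
force: [0.5, -0.2, 0.3]
opening: 0.074
t: 29.6
tool_pos: [0.5514, 0.2555, 0.1009]
orientation: [-1.572, -0.107, 0.091]
force: [0.1, 0.9, -0.1]
opening: 0.0744
wrist 2291 [536.2 255.2] [35.9 36.3] 7.3 ztop 0.04
d_tool cm [-1.69  7.48  0.33] turn deg [ 0.22 -0.18  0.57] | after turn [-1.61  7.5   0.31] t 29.65
```

```bash
python3 -m creep '[[[0.2,-1.5,0,0.2,0.2,0,0.5],[0.2,0,0.8,0,0,0,0],[0.2,0,1.4,0,0,0,0],[0.2,0,1.4,0,0,0,0],[0.2,0,1.4,0,0,0,0],[0.2,0,1.0,0,0,0,0],[0.2,0,0.7,0,0,0,0],[0.2,0,0,0,0,0,0]]]'
python3 -c "
from lib import *
go([.5355,.256,.026],7.4)"
```

```text
t: 30.45
tool_pos: [0.5371, 0.255, 0.0268]
orientation: [-1.569, -0.1, 0.097]
force: [-1.4, -0.7, -0.3]
opening: 0.0746
d_tool cm [-0.15  0.08  0.12] turn deg [ 0.05 -0.21  0.08] | after turn [-0.15  0.08  0.13] t 30.45
```

```bash
python3 -m creep '[[[0.4,-0.1,0,0.1,0,0,0],[1,0,0,0,0,0,0],[1,0,0,0,0,0,0],[1,0,0,0,0,0,0],[1,0,0,0,0,0,0],[1,0,-1,0,0,0,0],[1,0,-2,0,0,0,0],[1,0,-2,0,0,0,0]]]' 30
python3 -m creep '[[[1,0,-2,0,0,0,0],[1,0,-2,0,0,0,0],[1,0,0,0,0,5,0],[1,0,0,0,0,7,0],[1,0,0,0,0,5,0],[1,0,0,0,0,0,0],[1,0,0,0,0,0,0],[1,0,0,0,0,0,0]]]'
python3 -c "
from lib import *
go(slot(-5.5,.08),BY)"
```

```text
t: 31.25
tool_pos: [0.5341, 0.2553, 0.0772]
orientation: [-1.571, -0.096, 0.101]
force: [-0.9, 0.6, -1.5]
opening: 0.0359
t: 32.05
tool_pos: [0.5364, 0.2562, 0.1283]
orientation: [-1.565, 0.135, -0.143]
force: [0.3, 0.2, -2.5]
opening: 0.0359
d_tool cm [ 11.98   4.84 -27.4 ] turn deg [-0.1  -0.04  0.3 ] | after turn [ 11.98   4.83 -27.4 ] t 32.05
```

```bash
python3 -m creep '[[[1,1.5,0,-3.5,0,0,0],[1,1.5,0,-3.5,0,0,0],[1,1.5,0,-3.5,0,0,0],[1,1.5,0,-3.5,0,0,0],[1,1.5,0,-3.5,0,0,0],[1,1.5,0,-3.5,0,0,0],[1,1.5,0,-3.5,0,0,0],[1,1.1,0,-2.6,0,0,0]]]'
python3 -m creep '[[[1,0,0,0,0,0,0],[1,0,0,0,0,0,0],[1,0,1,0,0,0,0],[1,0,1.2,0,0,0,0],[1,0,1.2,0,0,0,0],[1,0,1,0,0,0,0],[1,0,0.6,0,0,0,0],[1,0,0,0,0,0,0]]]'
python3 -c "
from lib import *
go(slot(-5.5,.037),BY)
report('wrist',.03,.09,(.5,.7,-.2,.1),True)"
```

```text
t: 32.85
tool_pos: [0.6058, -0.0362, 0.1278]
orientation: [-1.565, 0.117, -0.124]
force: [0.9, 0.0, -1.7]
opening: 0.0358
t: 33.65
tool_pos: [0.6039, -0.0357, 0.0708]
orientation: [-1.565, 0.118, -0.117]
force: [-0.6, 0.7, -1.3]
opening: 0.0358
d_tool cm [0.22 3.38 0.13] turn deg [-0.17  1.54 -0.04] | after turn [0.22 3.38 0.14] t 33.65
wrist 5303 [-1.4 -7. ] [66.  36.3] 1.5 ztop 0.0804
wrist 1299 [  0.9 -84.4] [33.9 26.5] 1.2 ztop 0.0496
```

```bash
python3 -m creep '[[[1,0.2,0,0.1,0,1.5,0],[1,0,0.4,0,0,0,0],[1,0,0.5,0,0,0,0],[1,0,0.5,0,0,0,0],[1,0,0.4,0,0,0,0],[1,0,0.2,0,0,0,0],[1,0,0,0,0,0,0],[1,0,0,0,0,0,0]]]'
python3 -c "
from lib import *
go(slot(-5.5,.037),BY)"
```

```text
t: 34.5
tool_pos: [0.608, -0.0352, 0.0513]
orientation: [-1.564, 0.137, -0.142]
force: [-0.1, -0.1, -2.0]
opening: 0.0357
d_tool cm [-0.18  1.43  0.03] turn deg [-0.17 -0.11  0.16] | after turn [-0.17  1.43  0.03] t 34.5
```

```bash
python3 -m creep '[[[1,-0.12,0,0,0,0,0],[1,0,0.4,0,0,0,0],[1,0,0.4,0,0,0,0],[1,0,0.4,0,0,0,0],[1,0,0.3,0,0,0,0],[1,0,0.1,0,0,0,0],[1,0,0,0,0,0,0],[1,0,0,0,0,0,0]]]'
python3 -c "
from lib import *
go(slot(-5.5,.037),BY)"
```

```text
t: 35.3
tool_pos: [0.6086, -0.0352, 0.0403]
orientation: [-1.564, 0.135, -0.145]
force: [-0.7, 0.4, 0.9]
opening: 0.0357
d_tool cm [-0.23  0.33  0.01] turn deg [-0.17 -0.09  0.35] | after turn [-0.23  0.33  0.02] t 35.3
```

```bash
python3 -m creep '[[[1,-0.2,0.1,0,0,0,0],[1,0,0.2,0,0,0,0],[1,0,0.2,0,0,0,0],[1,0,0,0,0,0,0],[1,0,0,0,0,0,0],[1,0,0,0,0,0,0],[1,0,0,0,0,0,0],[1,0,0,0,0,0,0]]]'
python3 -c "
from lib import *
go(slot(-5.5,.037),BY)"
```

```text
t: 36.1
tool_pos: [0.6082, -0.035, 0.0403]
orientation: [-1.564, 0.132, -0.147]
force: [-1.9, -0.6, 3.5]
opening: 0.0361
d_tool cm [-0.2   0.33  0.01] turn deg [-0.16 -0.07  0.53] | after turn [-0.19  0.33  0.01] t 36.1
```

```bash
python3 -m creep '[[[0.5,0,0,0,0,0,0],[0.4,0,0,0,0,0,0],[0.35,0,0,0,0,0,0],[0.3,0,0,0,0,0,0],[0.3,0,-1,0,0,0,0],[0.3,0,-2,0,0,0,0],[0.3,0,-3,0,0,0,0],[0.3,0,-3,0,0,0,0]]]'
python3 -c "
from lib import *
c=report('wrist',.03,.07,(.5,.7,-.2,.1),True)
report('top')
go([.4985,.4075,.12],56);go([.395,.3205,.12],-10)
cv2.imwrite('pics/w6.png',c['frame'][:,:,::-1])"
```

```text
t: 36.9
tool_pos: [0.6028, -0.0345, 0.1272]
orientation: [-1.564, 0.141, -0.138]
force: [-0.3, -0.2, -0.3]
opening: 0.0648
wrist 4558 [  2.4 -35.7] [95.6 39.5] 89.1 ztop 0.0506
top 43 [648.5 413.1] [28. 60.] 58.2 ztop 0.0547
top 21 [624.5 376.3] [13.9 53.1] 56.3 ztop 0.0551
top 179 [498.1 407.7] [42.5 33.6] 54.9 ztop 0.043
top 117 [395.2 320.7] [35.8 37.7] 27.8 ztop 0.0445
d_tool cm [-18.47   1.22  41.64] turn deg [  0.09 -66.18   0.45] | after turn [30.65  1.23 33.71] t 37.0
d_tool cm [-27.12   1.13  31.25] turn deg [-0.16 -0.18  0.4 ] | after turn [-27.01   1.23  31.34] t 37.0
```

View pics/w6.png

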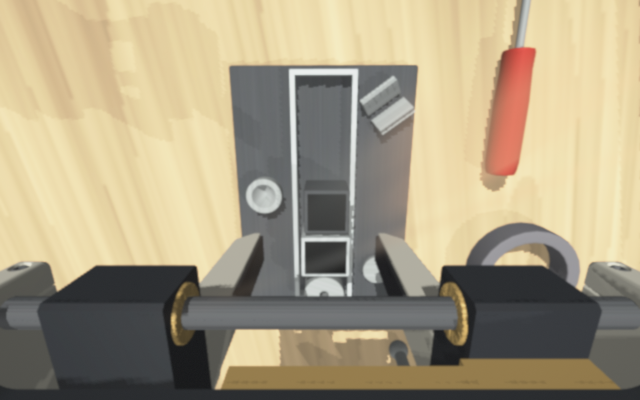

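```bash
python3 -m creep '[[[0.2,-1.8,0,4.1,0,0,0],[0.2,-1.8,0,4.1,0,0,0],[0.2,-1.8,0,4.1,0,0,0],[0.2,-1.8,0,4.1,0,0,0],[0.2,-1.8,0,4.1,0,0,0],[0.2,-1.8,0,4.1,0,0,0],[0.2,-1.8,0,4.1,0,0,0],[0.2,-1.8,0,4.1,0,0,0]]]'
python3 -m creep '[[[0.2,-1.8,0,4.1,0,0,0],[0.2,-1.5,0,3,0,0,0],[0.2,0,0,0,0,0,0],[0.2,0,0,0,0,-8,0],[0.2,0,0,0,0,-8,0],[0.2,0,0,0,0,-8,0],[0.2,0,0,0,0,-8,0],[0.2,0,0,0,0,-8,0]]]'
python3 -m creep '[[[0.2,0,0,0,0,-8,0],[0.2,0,0,0,0,-8,0],[0.2,0,0,0,0,-6,0],[0.2,0,0,0,0,0,0],[0.2,0,0,0,0,0,0],[0.2,0,0,0,0,0,0],[0.2,0,0,0,0,0,0],[0.2,0,0,0,0,0,0]]]'
python3 -c "
from lib import *
go([.4985,.4075,.1],55.5)
report('wrist',box=(.40,.62,.3,.5))"
```

```text
t: 37.8
tool_pos: [0.5234, 0.3189, 0.1342]
orientation: [-1.565, 0.137, -0.159]
force: [1.6, -0.1, -0.1]
opening: 0.0741
t: 38.6
tool_pos: [0.4992, 0.4014, 0.1319]
orientation: [-1.533, -0.433, 0.416]
force: [0.2, -0.3, 0.5]
opening: 0.0743
t: 39.4
tool_pos: [0.5004, 0.3959, 0.1306]
orientation: [-1.454, -0.734, 0.723]
force: [-0.8, -0.6, -0.7]
opening: 0.0743
d_tool cm [0.81 3.05 0.87] turn deg [ 0.6  -2.06  0.11] | after turn [0.85 3.06 0.81] t 39.4
wrist 626 [407.9 319.1] [15.7 37.8] 0.2 ztop 0.0416
wrist 2035 [499.8 406.7] [41.7 34.2] 55.1 ztop 0.0396
```

```bash
python3 -m creep '[[[0.2,0.8,0,0.75,0.5,-1.7,0.1],[0.2,0,0,0,0,0,0],[0.2,0,1.5,0,0,0,0],[0.2,0,2,0,0,0,0],[0.2,0,2,0,0,0,0],[0.2,0,2,0,0,0,0],[0.2,0,1,0,0,0,0],[0.2,0,0,0,0,0,0]]]'
python3 -c "
from lib import *
go([.499,.407,.026],55.2)"
```

```text
t: 40.25
tool_pos: [0.4981, 0.4083, 0.0383]
orientation: [-1.437, -0.753, 0.753]
force: [-0.5, -0.5, 0.6]
opening: 0.0742
d_tool cm [-0.05  1.23 -0.15] turn deg [ 0.04  0.13 -0.05] | after turn [-0.05  1.23 -0.15] t 40.25
```

```bash
python3 -m creep '[[[0.3,0,0.6,-0.1,0,0,0],[0.3,0,0.6,0,0,0,0],[0.3,0,0,0,0,0,0],[1,0,0,0,0,0,0],[1,0,0,0,0,0,0],[1,0,0,0,0,0,0],[1,0,0,0,0,0,0],[1,0,0,0,0,0,0]]]' 30
python3 -m creep '[[[1,0,-1,0,0,0,0],[1,0,-2,0,0,0,0],[1,0,-2,0,0,0,0],[1,0,-2,0,0,0,0],[1,0,-2,0,0,0,0],[1,0,-1,0,0,0,0],[1,0,0,0,0,0,0],[1,0,0,0,0,4,0]]]'
python3 -m creep '[[[1,0,0,0,0,8,0],[1,0,0,0,0,8,0],[1,0,0,0,0,8,0],[1,0,0,0,0,8,0],[1,0,0,0,0,8,0],[1,0,0,0,0,8,0],[1,0,0,0,0,8,0],[1,0,0,0,0,4,0]]]'
python3 -c "
from lib import *
go(slot(33.5,.08),BY)"
```

```text
t: 41.05
tool_pos: [0.5007, 0.4088, 0.0283]
orientation: [-1.437, -0.756, 0.75]
force: [-0.4, 0.3, -2.7]
opening: 0.0413
t: 41.85
tool_pos: [0.497, 0.4067, 0.1299]
orientation: [-1.457, -0.695, 0.703]
force: [-0.1, 0.1, -4.5]
opening: 0.0415
t: 42.65
tool_pos: [0.4916, 0.403, 0.1179]
orientation: [-1.58, 0.167, -0.141]
force: [0.4, -0.4, -5.2]
opening: 0.0415
d_tool cm [ 19.75   4.08 -36.73] turn deg [ 0.89 -1.12 -0.84] | after turn [ 18.97   3.79 -37.17] t 42.65
```

```bash
python3 -m creep '[[[1,2.1,-0.3,-4.1,0.8,-1.1,-0.8],[1,2.1,-0.3,-4.1,0,0,0],[1,2.1,-0.3,-4.1,0,0,0],[1,2.1,-0.3,-4.1,0,0,0],[1,2.1,0,-4.1,0,0,0],[1,2.1,0,-4.1,0,0,0],[1,2.1,0,-4.1,0,0,0],[1,2.1,0,-4.1,0,0,0]]]'
python3 -m creep '[[[1,2,0,-4,0,0,0],[1,0,0,0,0,0,0],[1,0,0,0,0,0,0],[1,0,0,0,0,0,0],[1,0,0,0,0,0,0],[1,0,0,0,0,0,0],[1,0,0,0,0,0,0],[1,0,0,0,0,0,0]]]'
python3 -c "
from lib import *
go(slot(33.5,.08),BY)"
```

```text
t: 43.45
tool_pos: [0.5935, 0.0432, 0.1186]
orientation: [-1.571, 0.144, -0.121]
force: [0.8, 0.9, -4.5]
opening: 0.042
t: 44.25
tool_pos: [0.6038, -0.0041, 0.1126]
orientation: [-1.572, 0.152, -0.117]
force: [-0.1, 0.3, -4.7]
opening: 0.042
d_tool cm [0.86 3.23 0.96] turn deg [ 0.43  0.27 -1.25] | after turn [0.79 3.26 0.94] t 44.25
```

```bash
python3 -m creep '[[[1,0.75,0,0.9,0.4,0.25,-1.2],[1,0,0,0,0,0,0],[1,0,1,0,0,0,0],[1,0,1.2,0,0,0,0],[1,0,1,0,0,0,0],[1,0,0.6,0,0,0,0],[1,0,0,0,0,0,0],[1,0,0,0,0,0,0]]]'
cat >> lib.py <<'E'
def walls(c):
    W=cloud(c);q=inb(W[(W[...,2]>.016)&(W[...,2]<.026)])
    r=[]
    for s in(-1,1):
        g=q[(abs(q[:,0]*s-25)<6)&(abs(q[:,1])<95)]; f=np.polyfit(g[:,1],g[:,0],1); r+=[f[1].round(2),np.degrees(f[0]).round(2),len(g)]
    print("walls",r)
E
python3 -c "
from lib import *
go(slot(33.5,.038),BY)
c=report('wrist',.033,.12,(.5,.7,-.2,.1),True);walls(c);np.savez('w7.npz',**c)
cv2.imwrite('pics/w7.png',c['frame'][:,:,::-1])"
```

```text
t: 45.05
tool_pos: [0.6124, 0.0051, 0.0694]
orientation: [-1.566, 0.138, -0.137]
force: [0.4, 0.2, -4.3]
opening: 0.0418
d_tool cm [ 0.1   3.14 -0.11] turn deg [ 0.    0.07 -0.07] | after turn [ 0.1   3.14 -0.12] t 45.05
wrist 2590 [-0.2 35.1] [73.  18.1] 0.3 ztop 0.0948
wrist 2103 [  2.  -42.4] [30.6 39.9] 89.9 ztop 0.0511
walls [np.float64(-24.4), np.float64(-0.01), 712, np.float64(25.97), np.float64(-0.42), 649]
```

View pics/w7.png

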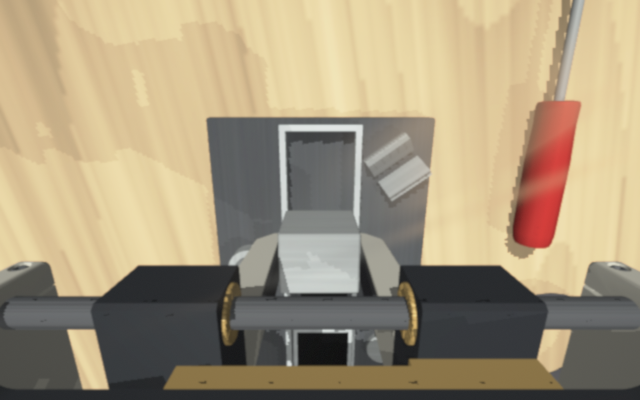

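```bash
python3 -c "
from lib import *
c=dict(np.load('w7.npz'));W=cloud(c);B=inb(W)
m=(abs(B[...,0])<35)&(B[...,1]>5)&(B[...,1]<60)&(B[...,2]>45)&(B[...,2]<100)
q=B[m];print(np.histogram(q[:,2],bins=np.arange(45,100,4)))
# front face (facing +y) and top extent by column in image rows 215-290, cols 270-370
F=c['frame'].astype(int)
for r in (225,240,260,280): print(r,B[r,272:370:6,2].round(0),B[r,272:370:6,0].round(0))
"
```

```text
(array([ 145,  147,  162,  206,  266,  327,  360,  409, 4889,  577,  290,
        312,  340]), array([45, 49, 53, 57, 61, 65, 69, 73, 77, 81, 85, 89, 93, 97]))
225 [ 9. 10. 67. 67. 67. 67. 68. 68. 68. 67. 68. 67. 66. 67. 66.  9.  9.] [-35. -30. -19. -15. -12.  -9.  -6.  -3.   1.   4.   7.  10.  14.  17.
  20.  32.  36.]
240 [66. 80. 80. 80. 80. 81. 81. 80. 80. 82. 80. 80. 81. 81. 80. 67. 68.] [-26. -20. -17. -14. -11.  -8.  -5.  -2.   1.   4.   7.  10.  13.  16.
  19.  24.  27.]
260 [88. 80. 80. 81. 80. 81. 81. 80. 80. 79. 80. 80. 80. 81. 81. 87. 91.] [-22. -21. -18. -15. -12.  -9.  -5.  -2.   1.   4.   7.  10.  13.  16.
  19.  21.  23.]
280 [100.  81.  80.  80.  79.  79.  80.  81.  80.  81.  80.  79.  80.  81.
  80.  91. 105.] [-21. -21. -18. -15. -12.  -9.  -6.  -2.   1.   4.   7.  10.  13.  16.
  19.  21.  21.]
```

```bash
python3 -m creep '[[[1,0.08,0,-0.1,0,0,0],[1,0,0,0,0,0,0],[1,0,0.4,0,0,0,0],[1,0,0.5,0,0,0,0],[1,0,0.4,0,0,0,0],[1,0,0,0,0,0,0],[1,0,0,0,0,0,0],[1,0,0,0,0,0,0]]]'
python3 -c "
from lib import *
go(slot(33.5,.038),BY)"
```

```text
t: 45.9
tool_pos: [0.6142, 0.0037, 0.0568]
orientation: [-1.566, 0.137, -0.139]
force: [0.7, 0.1, -4.5]
opening: 0.0421
d_tool cm [-0.1   1.88 -0.01] turn deg [-0.01  0.06  0.07] | after turn [-0.1   1.88 -0.01] t 45.9
```

```bash
python3 -m creep '[[[1,-0.07,0,0,0,0,0],[1,0,0,0,0,0,0],[1,0,0.3,0,0,0,0],[1,0,0.3,0,0,0,0],[1,0,0.2,0,0,0,0],[1,0,0,0,0,0,0],[1,0,0,0,0,0,0],[1,0,0,0,0,0,0]]]'
python3 -c "
from lib import *
go(slot(33.5,.038),BY)"
```

```text
t: 46.7
tool_pos: [0.6136, 0.0038, 0.0483]
orientation: [-1.566, 0.136, -0.139]
force: [-0.1, -0.8, -5.3]
opening: 0.0423
d_tool cm [-0.04  1.03 -0.01] turn deg [-0.01  0.06  0.09] | after turn [-0.04  1.03 -0.01] t 46.7
```

```bash
python3 -m creep '[[[1,-0.03,0,0,0,0,0],[1,0,0.3,0,0,0,0],[1,0,0.3,0,0,0,0],[1,0,0.3,0,0,0,0],[1,0,0.2,0,0,0,0],[1,0,0,0,0,0,0],[1,0,0,0,0,0,0],[1,0,0,0,0,0,0]]]'
python3 -c "
from lib import *
go(slot(33.5,.038),BY)"
```

```text
t: 47.5
tool_pos: [0.614, 0.0039, 0.0383]
orientation: [-1.566, 0.135, -0.14]
force: [-1.3, 0.2, -2.1]
opening: 0.042
d_tool cm [-0.08  0.03 -0.03] turn deg [-0.02  0.07  0.16] | after turn [-0.08  0.03 -0.03] t 47.5
```

```bash
python3 -m creep '[[[0.45,0,0.1,0,0,0,0],[0.4,0,0,0,0,0,0],[0.35,0,0,0,0,0,0],[0.3,0,0,0,0,0,0],[0.3,0,-1,0,0,0,0],[0.3,0,-2,0,0,0,0],[0.3,0,-3,0,0,0,0],[0.3,0,-3,0,0,0,0]]]'
python3 -c "
from lib import *
c=report('wrist',.04,.07,(.5,.7,-.2,.1),True)
B=inb(cloud(c))
for y in (-78,-44,-6,33):
  q=B[(abs(B[...,1]-y)<19)&(abs(B[...,0])<25)&(B[...,2]>35)]; print(y,len(q),np.percentile(q[:,2],[50,75,95]).round(1) if len(q) else '')
report('top')
go([.395,.3205,.12],-10)"
```

```text
t: 48.3
tool_pos: [0.6117, 0.004, 0.128]
orientation: [-1.566, 0.139, -0.136]
force: [0.6, 0.8, 0.5]
opening: 0.0652
wrist 2204 [ 1.5 34.1] [42.  34.3] 0.2 ztop 0.0496
wrist 2642 [  2.  -15.2] [39.4 55.2] 0.3 ztop 0.0505
wrist 568 [  0.9 -87.2] [21.3 33.1] 89.6 ztop 0.0497
-78 590 [49.1 49.6 50.2]
-44 972 [50.3 50.9 51.5]
-6 1951 [49.4 49.9 50.6]
33 2351 [49.  49.4 50.1]
top 44 [648.1 413.5] [28.9 61.2] 57.8 ztop 0.0547
top 19 [624.9 375.8] [14.5 53.7] 58.1 ztop 0.0547
top 120 [395.2 320.8] [36.3 37.1] 66.0 ztop 0.0447
d_tool cm [-27.24   1.15  27.35] turn deg [-0.05 -0.04  0.42] | after turn [-27.22   1.32  27.37] t 48.4
```

```bash
python3 -m creep '[[[0.2,-3.3,0,3.3,0,0,0],[0.2,-3.3,0,3.3,0,0,0],[0.2,-3.3,0,3.3,0,0,0],[0.2,-3.3,0,3.3,0,0,0],[0.2,-3.3,0,3.3,0,0,0],[0.2,-3.3,0,3.3,0,0,0],[0.2,-3.3,0,3.3,0,0,0],[0.2,-3.3,0,3.3,0,0,0]]]'
python3 -m creep '[[[0.2,-0.6,1,0.7,0,0,0],[0.2,0,1,0,0,0,0],[0.2,0,1,0,0,0,0],[0.2,0,0,0,0,0,0],[0.2,0,0,0,0,0,0],[0.2,0,0,0,0,0,0],[0.2,0,0,0,0,0,0],[0.2,0,0,0,0,0,0]]]'
python3 -c "
from lib import *
report('wrist',box=(.3,.47,.25,.4))
go([.395,.3205,.026],-10)"
```

```text
t: 49.2
tool_pos: [0.3992, 0.3149, 0.1333]
orientation: [-1.565, 0.133, -0.158]
force: [0.5, 0.3, 0.1]
opening: 0.0743
t: 50.0
tool_pos: [0.3948, 0.3226, 0.101]
orientation: [-1.565, 0.133, -0.157]
force: [0.4, -0.5, -0.3]
opening: 0.0744
wrist 1558 [396.6 319.5] [37.6 37.5] 78.6 ztop 0.0415
d_tool cm [-0.05  7.5  -0.22] turn deg [-0.11 -0.59  0.88] | after turn [ 0.06  7.5  -0.21] t 50.05
```

```bash
python3 -m creep '[[[0.2,0.15,0,-0.2,-0.1,-0.5,0.8],[0.2,0,0.8,0,0,0,0],[0.2,0,1.4,0,0,0,0],[0.2,0,1.4,0,0,0,0],[0.2,0,1.4,0,0,0,0],[0.2,0,1.0,0,0,0,0],[0.2,0,0.7,0,0,0,0],[0.2,0,0,0,0,0,0]]]'
python3 -c "
from lib import *
go([.396,.320,.026],-10)"
```

```text
t: 50.85
tool_pos: [0.3946, 0.3194, 0.0264]
orientation: [-1.568, 0.139, -0.136]
force: [-0.3, 0.3, -0.3]
opening: 0.0744
d_tool cm [0.12 0.04 0.08] turn deg [ 0.1  -0.03 -0.11] | after turn [0.12 0.04 0.08] t 50.85
```

```bash
python3 -m creep '[[[0.4,0.1,0,0.08,0,0,0],[1,0,0,0,0,0,0],[1,0,0,0,0,0,0],[1,0,0,0,0,0,0],[1,0,0,0,0,0,0],[1,0,0,0,0,0,0],[1,0,0,0,0,0,0],[1,0,0,0,0,0,0]]]' 30
python3 -m creep '[[[1,0,-1,0,0,0,0],[1,0,-2,0,0,0,0],[1,0,-2,0,0,0,0],[1,0,-2,0,0,0,0],[1,0,-2,0,0,0,0],[1,0,-1,0,0,0,0],[1,0,0,0,0,0,0],[1,0,0,0,0,0,0]]]'
python3 -c "
from lib import *
go(slot(74.5,.08),BY)"
```

```text
t: 51.65
tool_pos: [0.3969, 0.3209, 0.028]
orientation: [-1.566, 0.137, -0.138]
force: [0.1, -0.4, -1.1]
opening: 0.0377
t: 52.45
tool_pos: [0.3953, 0.3198, 0.133]
orientation: [-1.568, 0.139, -0.136]
force: [0.5, 0.8, -2.4]
opening: 0.0372
d_tool cm [ 26.97   5.29 -23.22] turn deg [ 0.13  0.07 -0.13] | after turn [ 26.99   5.3  -23.19] t 52.45
```

```bash
python3 -m creep '[[[1,3.4,0,-2.9,0,0,0],[1,3.4,0,-2.9,0,0,0],[1,3.4,0,-2.9,0,0,0],[1,3.4,0,-2.9,0,0,0],[1,3.4,0,-2.9,0,0,0],[1,3.4,0,-2.9,0,0,0],[1,3.3,0,-2.9,0,0,0],[1,2.6,0,-2.4,0,0,0]]]'
python3 -m creep '[[[1,0,0,0,0,0,0],[1,0,0,0,0,0,0],[1,0,0,0,0,0,0],[1,0,0,0,0,0,0],[1,0,0,0,0,0,0],[1,0,0,0,0,0,0],[1,0,0,0,0,0,0],[1,0,0,0,0,0,0]]]'
python3 -c "
from lib import *
go(slot(74.5,.065),BY)"
```

```text
t: 53.25
tool_pos: [0.6146, 0.0447, 0.1201]
orientation: [-1.571, 0.143, -0.116]
force: [-0.1, 0.3, -2.1]
opening: 0.0375
t: 54.05
tool_pos: [0.6118, 0.0443, 0.1144]
orientation: [-1.572, 0.15, -0.11]
force: [-0.4, 0.2, -2.7]
opening: 0.0375
d_tool cm [0.97 4.92 0.16] turn deg [ 0.4   0.6  -1.44] | after turn [0.85 4.94 0.14] t 54.05
```

```bash
python3 -m creep '[[[1,0.8,0,0.1,0.4,0.6,-1.4],[1,0,0,0,0,0,0],[1,0,1,0,0,0,0],[1,0,1.2,0,0,0,0],[1,0,1.2,0,0,0,0],[1,0,0.6,0,0,0,0],[1,0,0,0,0,0,0],[1,0,0,0,0,0,0]]]'
python3 -c "
from lib import *
go(slot(74.5,.038),BY)"
```

```text
t: 54.85
tool_pos: [0.6196, 0.0439, 0.0691]
orientation: [-1.566, 0.14, -0.139]
force: [0.4, 0.1, -2.6]
opening: 0.0371
d_tool cm [0.08 3.11 0.04] turn deg [-0.01 -0.05 -0.04] | after turn [0.07 3.11 0.04] t 54.85
```

```bash
python3 -m creep '[[[1,0.05,0,0,0,0,0],[1,0,0.5,0,0,0,0],[1,0,0.5,0,0,0,0],[1,0,0.5,0,0,0,0],[1,0,0.2,0,0,0,0],[1,0,0,0,0,0,0],[1,0,0,0,0,0,0],[1,0,0,0,0,0,0]]]'
python3 -c "
from lib import *
go(slot(74.5,.038),BY)
c=snap('wrist');cv2.imwrite('pics/w8.png',c['frame'][:,:,::-1])"
```

```text
t: 55.65
tool_pos: [0.6211, 0.0438, 0.0518]
orientation: [-1.566, 0.138, -0.14]
force: [-0.7, -0.9, -2.3]
opening: 0.0375
d_tool cm [-0.07  1.38  0.02] turn deg [-0.03 -0.05  0.07] | after turn [-0.07  1.38  0.02] t 55.65
```

View pics/w8.png

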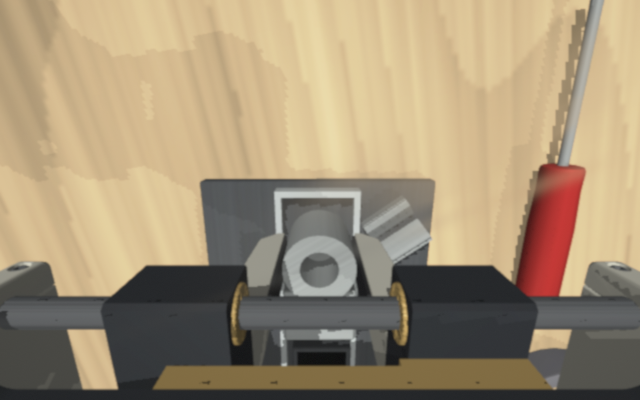

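```bash
python3 -m creep '[[[1,-0.05,0.2,0,0,0,0],[1,0,0.4,0,0,0,0],[1,0,0.4,0,0,0,0],[1,0,0.3,0,0,0,0],[1,0,0.2,0,0,0,0],[1,0,0,0,0,0,0],[1,0,0,0,0,0,0],[1,0,0,0,0,0,0]]]'
python3 -m creep '[[[0.45,0,0,0,0,0,0],[0.4,0,0,0,0,0,0],[0.35,0,0,0,0,0,0],[0.3,0,0,0,0,0,0],[0.3,0,-1,0,0,0,0],[0.3,0,-2,0,0,0,0],[0.3,0,-3,0,0,0,0],[0.3,0,-3,0,0,0,0]]]'
python3 -c "
from lib import *
c=report('wrist',.04,.07,(.5,.7,-.2,.1),True)
B=inb(cloud(c))
for y in (-6,33,75):
  q=B[(abs(B[...,1]-y)<19)&(abs(B[...,0])<25)&(B[...,2]>35)]; print(y,len(q),np.percentile(q[:,2],[50,75,95]).round(1) if len(q) else '')
go([.6475,-.2915,.22],16)"
```

```text
t: 56.5
tool_pos: [0.6215, 0.044, 0.038]
orientation: [-1.566, 0.137, -0.142]
force: [-0.5, 0.8, -0.7]
opening: 0.0374
t: 57.3
tool_pos: [0.618, 0.0439, 0.1271]
orientation: [-1.566, 0.143, -0.135]
force: [0.1, 0.7, -0.3]
opening: 0.0654
wrist 4039 [ 1.4 44.6] [41.9 94.9] 0.6 ztop 0.0508
wrist 1443 [  1.8 -54.5] [40.  42.1] 1.3 ztop 0.051
-6 878 [49.1 49.8 50.5]
33 2111 [49.  49.5 50.1]
75 1615 [50.9 51.4 52.3]
d_tool cm [  8.52  -8.62 -32.55] turn deg [-1.000e-02 -2.615e+01  1.700e-01] | after turn [ -6.72  -8.62 -32.97] t 57.35
```

Run:
```python
from lib import *
for n in("scene","top"):
    c=snap(n);W=cloud(c);F=c["frame"].astype(int)
    m=(W[...,2]>.04)&(W[...,0]>.62)&(W[...,0]<.9)&(W[...,1]<-.18)&(W[...,1]>-.6)&(F[...,2]>F[...,0]+25)
    q=W[m]; print(n,len(q),np.percentile(q,[1,50,99],axis=0).round(3).tolist())
    m=(W[...,2]>.13)&(W[...,0]>.55)&(W[...,0]<.9)&(W[...,1]<-.18)&(W[...,1]>-.5); q=W[m]
    if len(q): print(" tall",len(q),np.percentile(q,[1,50,99],axis=0).round(3).tolist())
    for P,px in comps(W,.085,.125,(.55,.7,-.36,-.22),10): 
        T=P[P[:,2]>.105]; 
        if len(T)>5: print(" bar",len(T),cv2.minAreaRect((T[:,:2]*1000).astype(np.float32)),T[:,2].max())
    q=W[(W[...,2]>.068)&(W[...,2]<.082)&(W[...,0]>.5)&(W[...,0]<.75)&(W[...,1]<-.18)&(W[...,1]>-.42)]
    print(" plate",len(q),cv2.minAreaRect((q[:,:2]*1000).astype(np.float32)))
    np.savez(n+"1.npz",**c)
```

```text
scene 1072 [[0.755, -0.367, 0.041], [0.785, -0.341, 0.105], [0.805, -0.329, 0.17]]
 tall 435 [[0.756, -0.376, 0.13], [0.78, -0.352, 0.156], [0.796, -0.338, 0.193]]
 bar 122 ((647.5441284179688, -291.26031494140625), (16.773571014404297, 48.76097869873047), 14.632474899291992) 0.12008586733181142
 plate 1104 ((636.4000854492188, -302.8082580566406), (167.39039611816406, 179.2047882080078), 26.994768142700195)
top 400 [[0.743, -0.378, 0.045], [0.761, -0.343, 0.127], [0.792, -0.328, 0.159]]
 tall 341 [[0.751, -0.38, 0.13], [0.767, -0.354, 0.151], [0.793, -0.337, 0.193]]
 bar 111 ((645.68603515625, -290.6285400390625), (14.55903148651123, 49.1844596862793), 16.77585220336914) 0.1206801953477075
 plate 1649 ((642.3135986328125, -314.2985534667969), (165.63861083984375, 207.20407104492188), 27.290842056274414)
```

```bash
python3 -m creep '[[[0.4,0,-3,0,0,0,0],[0.4,0,-3,0,0,0,0],[0.4,0,-3,0,0,0,0],[0.4,1.6,0,-4,0,0,0],[0.4,1.6,0,-4.5,0,0,0],[0.4,1.6,0,-4.5,0,0,0],[0.4,1.6,0,-4.5,0,0,0],[0.4,1.6,0,-4.5,0,0,0]]]'
python3 -m creep '[[[0.4,0.5,0,-4.5,0,0,0],[0.4,0,0,-4,0,0,0],[0.4,0,0,0,0,-6,0],[0.4,0,0,0,0,-8,0],[0.4,0,0,0,0,-8,0],[0.4,0,0,0,0,-4,0],[0.4,0,0,0,0,0,0],[0.4,0,0,0,0,0,0]]]'
python3 -c "
from lib import *
go([.6466,-.291,.15],16)
c=snap('wrist');W=cloud(c);cv2.imwrite('pics/w9.png',c['frame'][:,:,::-1]);np.savez('w9.npz',**c)
q=W[(W[...,2]>.105)&(W[...,2]<.125)&(W[...,0]>.58)&(W[...,0]<.72)&(W[...,1]<-.23)&(W[...,1]>-.35)];print(len(q),cv2.minAreaRect((q[:,:2]*1000).astype(np.float32)),np.median(q[:,2]))
"
```

```text
t: 58.25
tool_pos: [0.6587, -0.1859, 0.216]
orientation: [-1.565, 0.136, -0.123]
force: [0.6, 0.2, 1.1]
opening: 0.0559
t: 59.05
tool_pos: [0.6429, -0.2825, 0.2029]
orientation: [-1.546, -0.212, 0.247]
force: [-0.0, -0.3, -0.3]
opening: 0.0558
d_tool cm [ 0.22  5.27 -1.  ] turn deg [-0.87  0.78 -1.14] | after turn [ 0.13  5.29 -0.92] t 59.05
958 ((646.6061401367188, -293.15234375), (13.58109188079834, 49.751983642578125), 17.16107940673828) 0.11458787702105683
```

View pics/w9.png

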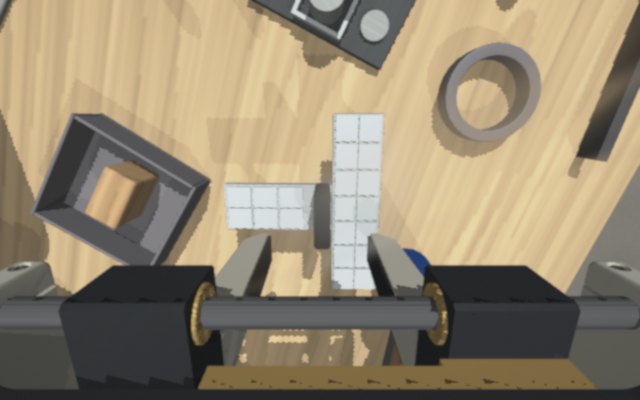

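```bash
python3 -m creep '[[[0.4,0.1,0,-0.95,-0.8,0.3,-1.1],[0.4,0,0,0,0,0,0],[0.4,0,1.2,0,0,0,0],[0.4,0,1.5,0,0,0,0],[0.4,0,1.5,0,0,0,0],[0.4,0,0.8,0,0,0,0],[0.4,0,0,0,0,0,0],[0.4,0,0,0,0,0,0]]]'
python3 -c "
from lib import *
go([.6466,-.292,.092],16.5)
c=dict(np.load('w9.npz'));B=cloud(c)
q=B[(B[...,2]>.066)&(B[...,2]<.082)&(B[...,0]>.5)&(B[...,0]<.76)&(B[...,1]<-.18)&(B[...,1]>-.42)][:,:2]
a=np.radians(16.5);l=(q-[.6275,-.2975])@np.array([[np.cos(a),-np.sin(a)],[np.sin(a),np.cos(a)]])*1000
xs=[];ys=np.arange(20,85,4)
for y in ys:
  g=l[(abs(l[:,1]-y)<2)&(l[:,0]>15)&(l[:,0]<90)]; xs.append((g[:,0].min()+g[:,0].max())/2)
f=np.polyfit(ys,xs,1);print('crossbar centre x',np.polyval(f,0),'slope',np.degrees(f[0]),'maxy',l[:,1].max(),l[:,0].min())
g=l[(l[:,0]<0)];print('stem y',g[:,1].min(),g[:,1].max())
"
```

```text
t: 59.9
tool_pos: [0.6457, -0.2908, 0.1453]
orientation: [-1.557, -0.221, 0.224]
force: [0.8, 0.5, 0.9]
opening: 0.0558
d_tool cm [ 0.06  5.33 -0.15] turn deg [-0.16 -0.24 -0.1 ] | after turn [ 0.05  5.33 -0.14] t 59.9
crossbar centre x 49.40118062718405 slope 1.9241375302403476 maxy 85.5587122253844 -75.27653446722772
stem y -25.37721956312421 21.497132569212308
```

```bash
python3 -m creep '[[[0.4,0.05,1,-0.15,0,0,0],[0.4,0,1.2,0,0,0,0],[0.4,0,1.2,0,0,0,0],[0.4,0,0.9,0,0,0,0],[0.4,0,0.5,0,0,0,0],[0.4,0,0,0,0,0,0],[0.4,0,0,0,0,0,0],[0.4,0,0,0,0,0,0]]]'
python3 -c "
from lib import *
go([.6466,-.292,.092],16.2)"
```

```text
t: 60.7
tool_pos: [0.647, -0.2923, 0.0935]
orientation: [-1.557, -0.222, 0.224]
force: [0.2, -0.5, -0.0]
opening: 0.0558
d_tool cm [-0.03  0.15  0.04] turn deg [-0.13  0.06 -0.07] | after turn [-0.03  0.15  0.04] t 60.7
```

```bash
python3 -m creep '[[[1,0,0,0,0,0,0],[1,0,0,0,0,0,0],[1,0,0,0,0,0,0],[1,0,0,0,0,0,0],[1,0,0,0,0,0,0],[1,0,0,0,0,0,0],[1,0,0,0,0,0,0],[1,0,0,0,0,0,0]]]' 50
python3 -m creep '[[[1,0,-1,0,0,0,0],[1,0,-1.5,0,0,0,0],[1,0,-1.5,0,0,0,0],[1,0,-1.5,0,0,0,0],[1,0,-1.5,0,0,0,0],[1,0,-1.5,0,0,0,0],[1,0,-1.5,0,0,0,0],[1,0,0,0,0,0,0]]]'
python3 -c "
from lib import *
T=slot(0,.21); a=np.radians(BY); T=[T[0]+.02*np.cos(a),T[1]+.02*np.sin(a),.2]; print(T)
go(T,BY)"
```

```text
t: 61.5
tool_pos: [0.6478, -0.293, 0.0957]
orientation: [-1.559, -0.223, 0.222]
force: [-0.1, 0.1, 0.7]
opening: 0.0139
t: 62.3
tool_pos: [0.6467, -0.2922, 0.203]
orientation: [-1.557, -0.221, 0.225]
force: [0.3, -0.6, -6.0]
opening: 0.0136
[np.float64(0.6269900635994887), np.float64(-0.03270733452183974), 0.2]
d_tool cm [ 5.38  0.36 25.46] turn deg [-0.13 26.37 -0.14] | after turn [-6.49  0.3  25.2 ] t 62.3
```

```bash
python3 -m creep '[[[1,0.5,0,2.5,0,0,0],[1,0.7,0,3.5,0,0,0],[1,0.7,0,3.5,0,0,0],[1,0.7,0,3.5,0,0,0],[1,0.7,0,3.5,0,0,0],[1,0.7,0,3.5,0,0,0],[1,0.7,0,3.2,0,0,0],[1,0.3,0,1.5,0,0,0]]]'
python3 -m creep '[[[1,0,0,0,0,4,0],[1,0,0,0,0,6,0],[1,0,0,0,0,6,0],[1,0,0,0,0,5,0],[1,0,0,0,0,4,0],[1,0,0,0,0,0,0],[1,0,0,0,0,0,0],[1,0,0,0,0,0,0]]]'
python3 -c "
from lib import *
go([.627,-.0327,.15],BY)
c=snap('wrist');cv2.imwrite('pics/w10.png',c['frame'][:,:,::-1]);np.savez('w10.npz',**c)"
```

```text
t: 63.1
tool_pos: [0.6238, -0.0361, 0.2016]
orientation: [-1.558, -0.215, 0.22]
force: [-0.4, -1.6, -7.9]
opening: 0.0136
t: 63.9
tool_pos: [0.6226, -0.0345, 0.1995]
orientation: [-1.567, 0.137, -0.127]
force: [0.3, -0.1, -5.9]
opening: 0.0141
d_tool cm [0.44 4.95 0.26] turn deg [ 0.06  0.46 -0.37] | after turn [0.4  4.95 0.25] t 63.9
```

View pics/w10.png

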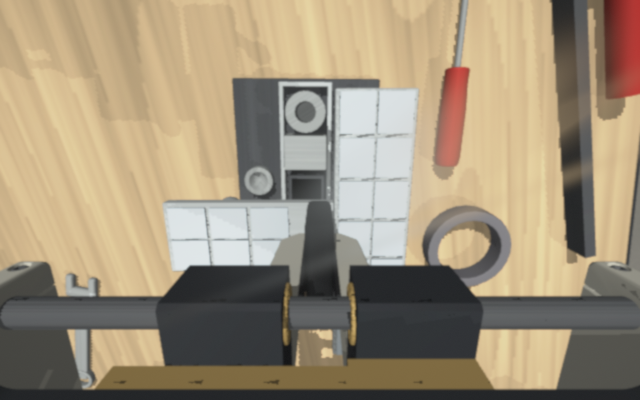

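Run:
```python
from lib import *
c=dict(np.load('w10.npz'));W=cloud(c); s,p,R=tool()
m=(W[...,2]>.160)&(W[...,2]<.192)&(W[...,0]>.52)&(W[...,0]<.75)&(W[...,1]>-.1)&(W[...,1]<.1)
vv,uu=np.where(m); q=W[m]
# keep tile-coloured
F=c['frame'].astype(int)[m]; k=F.min(1)>150; q=q[k]
A=np.c_[q[:,:2]-p[:2],np.ones(len(q))]; f=np.linalg.lstsq(A,q[:,2],rcond=None)[0]; print("plane",f.round(4),"tilt deg x,y",np.degrees(f[:2]).round(2))
x=R.apply([1,0,0]);z=R.apply([0,0,1]); l=np.c_[(q-p)@x,(q-p)@z]*1000   # tool x, tool z (perp)
print("range",l.min(0),l.max(0))
def edge(coord,others,rng,fn,step=3):
    t=np.arange(*rng,step);v=[fn(l[(abs(l[:,1-coord]-u)<1.5)&others][:,coord]) for u in t]
    f=np.polyfit(t,v,1);r=v-np.polyval(f,t);ok=abs(r)<2;f=np.polyfit(t[ok],np.array(v)[ok],1);print("edge at0",f[1].round(2),"deg",np.degrees(f[0]).round(2),"n",ok.sum(),"sd",r.std().round(2))
hi=lambda a:a.max(); lo=lambda a:a.min()
edge(0,l[:,0]>5,(-5,80),hi)     # crossbar +x edge  expect 55
edge(0,l[:,0]>5,(30,80),lo)     # crossbar -x edge expect 9
edge(1,l[:,0]>5,(14,50),hi)     # crossbar +y end expect 88
edge(1,l[:,0]<-20,(-85,-30),hi) # stem +y edge expect 23
```

```text
plane [-0.0065 -0.004   0.1764] tilt deg x,y [-0.37 -0.23]
range [-94.51932104 -22.53750548] [56.13805526 88.20225533]
edge at0 55.46 deg -0.07 n 29 sd 0.26
edge at0 10.05 deg 0.08 n 17 sd 0.16
edge at0 88.13 deg 0.01 n 12 sd 0.03
edge at0 23.28 deg 0.09 n 19 sd 0.09
```

```bash
python3 -m creep '[[[1,0.35,0,0.2,0,0.4,-0.3],[1,0,0,0,0,0,0],[1,0,1,0,0,0,0],[1,0,1.2,0,0,0,0],[1,0,1.2,0,0,0,0],[1,0,1,0,0,0,0],[1,0,0.6,0,0,0,0],[1,0,0,0,0,0,0]]]'
python3 -c "
from lib import *
go([.627,-.0327,.11],BY)"
```

```text
t: 64.75
tool_pos: [0.6254, -0.0329, 0.1428]
orientation: [-1.567, 0.14, -0.133]
force: [-0.6, -0.6, -7.2]
opening: 0.0137
d_tool cm [0.17 3.28 0.05] turn deg [ 0.07  0.15 -0.22] | after turn [0.15 3.28 0.05] t 64.75
```

```bash
python3 -m creep '[[[1,0.12,0,0.05,0,0.1,-0.2],[1,0,0.3,0,0,0,0],[1,0,0.5,0,0,0,0],[1,0,0.5,0,0,0,0],[1,0,0.3,0,0,0,0],[1,0,0,0,0,0,0],[1,0,0,0,0,0,0],[1,0,0,0,0,0,0]]]'
python3 -c "
from lib import *
go([.627,-.0327,.11],BY)
for n in('scene','wrist'):
  c=snap(n);np.savez(n+'11.npz',**c);f=c['frame'][:,:,::-1]
  if n=='scene':
    print(proj(c,[[.607,-.029,.03]])); f=cv2.resize(f[150:300,200:400],(800,600),interpolation=cv2.INTER_CUBIC)
  cv2.imwrite(f'pics/{n}11.png',f)"
```

```text
t: 65.55
tool_pos: [0.6277, -0.0328, 0.1269]
orientation: [-1.568, 0.136, -0.14]
force: [0.2, -0.2, -6.1]
opening: 0.0136
d_tool cm [-0.07  1.69 -0.  ] turn deg [0.07 0.04 0.12] | after turn [-0.07  1.69 -0.01] t 65.55
[[298.17190328 226.25424409]]
```

View pics/scene11.png

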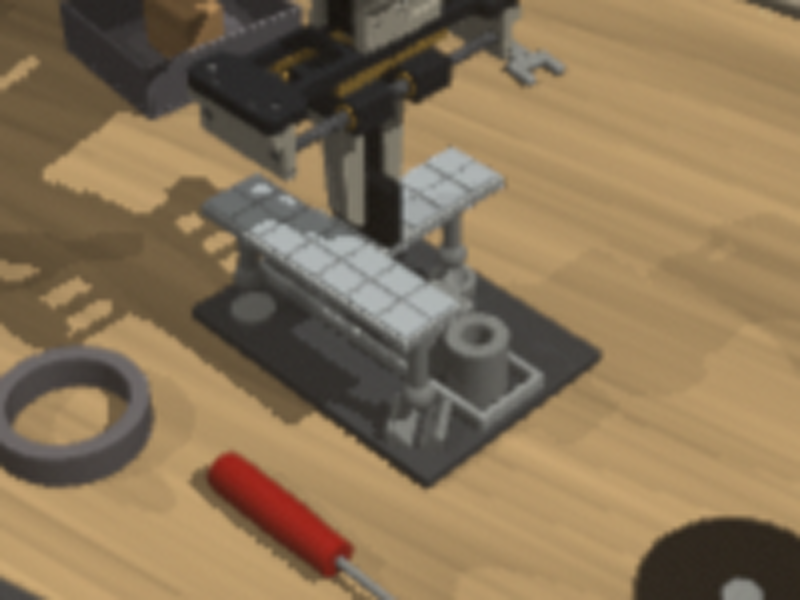

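```bash
python3 -m creep '[[[1,-0.05,0,0,0,0,0.1],[1,0,0.3,0,0,0,0],[1,0,0.4,0,0,0,0],[1,0,0.4,0,0,0,0],[1,0,0.2,0,0,0,0],[1,0,0,0,0,0,0],[1,0,0,0,0,0,0],[1,0,0,0,0,0,0]]]'
python3 -c "
from lib import *
go([.627,-.0327,.11],BY)"
```

```text
t: 66.45
tool_pos: [0.6272, -0.0327, 0.1127]
orientation: [-1.568, 0.138, -0.138]
force: [-0.5, 0.1, -5.6]
opening: 0.0138
d_tool cm [-0.02  0.27 -0.  ] turn deg [0.06 0.04 0.02] | after turn [-0.02  0.27 -0.  ] t 66.45
```

Alignment is within 0.3 mm and there is no contact yet, so I'll ease down until the weight transfers.

```bash
python3 -m creep '[[[1,0,0.15,0,0,0,0],[1,0,0.15,0,0,0,0],[1,0,0.1,0,0,0,0],[1,0,0,0,0,0,0],[1,0,0,0,0,0,0],[1,0,0,0,0,0,0],[1,0,0,0,0,0,0],[1,0,0,0,0,0,0]]]'
python3 -c "
from lib import *
go([.627,-.0327,.11],BY)"
```

```text
t: 67.25
tool_pos: [0.6275, -0.0331, 0.1102]
orientation: [-1.568, 0.137, -0.139]
force: [-1.2, -0.9, -5.1]
opening: 0.014
d_tool cm [-0.06  0.02  0.03] turn deg [0.09 0.03 0.08] | after turn [-0.06  0.02  0.03] t 67.25
```

```bash
python3 -m creep '[[[1,-0.03,0.15,0,0,0,0],[1,0,0.15,0,0,0,0],[1,0,0,0,0,0,0],[1,0,0,0,0,0,0],[1,0,0,0,0,0,0],[1,0,0,0,0,0,0],[1,0,0,0,0,0,0],[1,0,0,0,0,0,0]]]'
python3 -c "
from lib import *
go([.627,-.0327,.11],BY)"
```

```text
t: 68.05
tool_pos: [0.6275, -0.0332, 0.1101]
orientation: [-1.568, 0.136, -0.14]
force: [-2.5, -0.1, -1.9]
opening: 0.0135
d_tool cm [-0.06  0.01  0.04] turn deg [0.1  0.03 0.13] | after turn [-0.06  0.01  0.04] t 68.05
```

```bash
python3 -m creep '[[[0.8,0,0,0,0,0,0],[0.75,0,0,0,0,0,0],[0.7,0,0,0,0,0,0],[0.65,0,0,0,0,0,0],[0.6,0,0,0,0,0,0],[0.6,0,0,0,0,0,0],[0.6,0,0,0,0,0,0],[0.6,0,0,0,0,0,0]]]'
python3 -m creep '[[[0.6,0,-0.5,0,0,0,0],[0.6,0,-1,0,0,0,0],[0.6,0,-1.5,0,0,0,0],[0.6,0,-1.5,0,0,0,0],[0.6,0,-1.5,0,0,0,0],[0.6,0,-1.5,0,0,0,0],[0.6,0,-1.5,0,0,0,0],[0.6,0,0,0,0,0,0]]]'
python3 - <<'E'
from lib import *
s,p,R=tool();c=snap('wrist');np.savez('w12.npz',**c);W=cloud(c);F=c['frame'].astype(int)
cv2.imwrite('pics/w12.png',c['frame'][:,:,::-1])
m=(W[...,2]>.075)&(W[...,2]<.1)&(W[...,0]>.5)&(W[...,0]<.76)&(F.min(-1)>150); q=W[m]
A=np.c_[q[:,:2]-O,np.ones(len(q))];f=np.linalg.lstsq(A,q[:,2],rcond=None)[0];print("plane z at base centre",f[2].round(4),"tilt deg",np.degrees(f[:2]).round(2))
b=inb(q)
print("minmax",np.percentile(b,[.2,99.8],axis=0).round(1).tolist())
E
```

```text
t: 68.85
tool_pos: [0.6314, -0.0334, 0.1135]
orientation: [-1.568, 0.129, -0.147]
force: [0.2, -0.1, 0.4]
opening: 0.0373
t: 69.65
tool_pos: [0.6316, -0.0333, 0.215]
orientation: [-1.568, 0.125, -0.151]
force: [0.2, -0.4, 1.4]
opening: 0.0372
plane z at base centre 0.0866 tilt deg [-0.05 -0.14]
minmax [[-73.2, -86.0, 81.1], [75.7, 86.6, 89.0]]
```

View pics/w12.png

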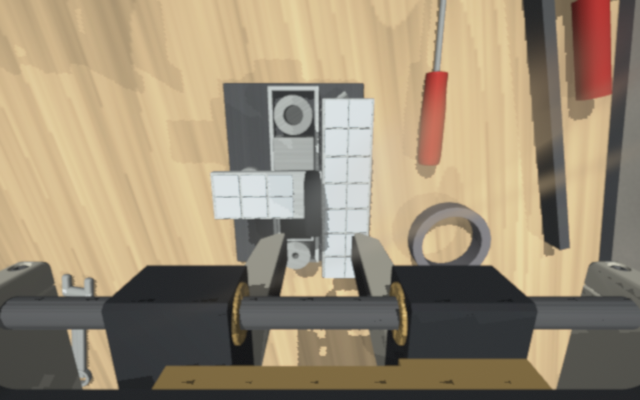

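```bash
python3 -m creep '[[[0.6,0,-3,0,0,0,0],[0.6,-4,0,-3,0,0,0],[0.6,-4,0,-3,0,0,0],[0.6,-4,0,-3,0,0,0],[0.6,-4,0,-3,0,0,0],[0.6,-3,0,-3,0,0,0],[0.6,0,0,0,0,0,0],[0.6,0,0,0,0,0,0]]]'
python3 - <<'E'
from lib import *
for n in('top','scene'):
    c=snap(n);W=cloud(c);F=c['frame'].astype(int)
    m=(W[...,2]>.078)&(W[...,2]<.098)&(W[...,0]>.5)&(W[...,0]<.72)&(W[...,1]>-.14)&(W[...,1]<.09)&(F.min(-1)>95); q=W[m]
    A=np.c_[q[:,:2]-O,np.ones(len(q))];f=np.linalg.lstsq(A,q[:,2],rcond=None)[0];b=inb(q)
    print(n,len(q),"z",f[2].round(4),"tilt",np.degrees(f[:2]).round(2),np.percentile(b,[.3,99.7],axis=0).round(1)[:,:2].tolist())
    cr=b[(b[:,0]>33)&(abs(b[:,1])<80)]; 
    ys=np.arange(-75,80,10); e=[np.max(b[(abs(b[:,1]-y)<5)][:,0]) for y in ys]; print(" crossbar edge x",np.polyfit(ys,e,1)[1].round(1),"yaw err deg",-np.degrees(np.polyfit(ys,e,1)[0]).round(2))
    for P,px in comps(W,.02,.1,(.55,.72,.33,.47),30): print(" cup",P.mean(0).round(3),P[:,2].max().round(3))
    for P,px in comps(W,.03,.07,(.385,.475,-.4,-.31),30): print(" chock?",P.mean(0).round(3),P[:,2].max().round(3),len(P))
    f=c['frame'][:,:,::-1]
    if n=='scene': f=cv2.resize(f[130:330,180:500],(800,500),interpolation=cv2.INTER_CUBIC)
    cv2.imwrite(f'pics/{n}_end.png',f)
E
```

```text
t: 70.5
tool_pos: [0.4133, -0.1477, 0.2347]
orientation: [-1.567, 0.132, -0.142]
force: [0.0, 0.3, -0.2]
opening: 0.0372
top 1638 z 0.0881 tilt [-0.22 -0.02] [[-74.8, -85.6], [74.2, 88.3]]
 crossbar edge x 74.0 yaw err deg -0.04
 cup [0.642 0.403 0.06 ] 0.09
scene 1356 z 0.0887 tilt [-0.1  -0.31] [[-73.3, -86.6], [75.6, 88.1]]
 crossbar edge x 75.0 yaw err deg 0.41
 cup [0.64  0.397 0.059] 0.089
 chock? [ 0.441 -0.347  0.048] 0.06 255
```

View pics/scene_end.png

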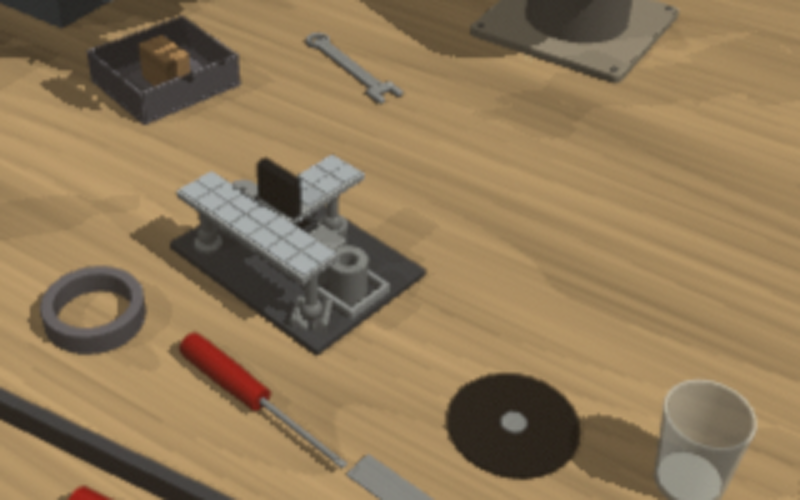

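```bash
python3 -c "
from plant import robot; print(robot.close_job())"
```

```text
the job is handed in; nothing more can be done
None
```

The job is done in the order asked and handed in, after about 70 s of robot time.

- **Chock:** it is in the scrap bin; the last scene view shows it standing inside the walls.
- **Offcuts:** five were on the bench: round bar, box section, square tube, thick block and collar tube. They stand in one row in the trough. After placing, the wrist camera read their tops at 49–51 mm, within about 1 mm of resting on the floor. The box section read as touching the round bar. I saw no sign of any being knocked aside.
- **Mirror plate:** its top reads 86.6 mm (wrist camera), 88.1 mm (top) and 88.7 mm (scene), against 88 mm when home. Tilt is 0.3° or less, and the plan position is within 1–2 mm.
- **Cup:** it is still standing where it was, and the gripper is clear of everything.

Two readings disagreed slightly. The scene view gave a plate yaw error of 0.4° where the top view gave 0.04°, and the three plate heights differ by 2 mm. Both are about what the camera calibration allows. I checked the feet from the plate's height and tilt and the overall view, not with a close-up of each seat.

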